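# One lump of sugar: mug under the spout, slide out to the first line and held

### The arm

A 6-joint arm with a two-finger parallel gripper is mounted at the origin on a cart in front of the work surface, level with it; the furniture and walls round the work are solid. World frame = base frame: x ahead of the robot, y to its left, z up, the work surface at z = 0. Lengths are in m, angles in rad, forces in N, time in s.
With the tool pointing down it reaches from about 0.275 to 0.75 m from the base axis. Payload 10.2 kg.
Tool frame: the origin (TCP) lies at the very end of the fingers, on their centre line; the grasp point (between the pads) lies 19 mm behind it (env.grip_point_offset is the distance from the TCP to the grasp point, in m); z points along the fingers, y is the direction in which the jaws open and shut (so a half turn about z gives the same grasp; the last joint's range is limited). The gripper opens to 88 mm and grips with 3 to 60 N. Pads are 18 mm wide; open, the fingers measure 123 mm over their backs; the gripper's body (75 mm by 187 mm) begins 45 mm behind the grasp point.
Start: joints at [-1.344, 0.313, 1.498, -0, 1.331, -0.223], TCP at [0.228, -0.473, 0.239] pointing down, gripper open.
Joint ranges: [-2.94, 2.94], [-0.97, 2.17], [0.19, 2.56], [-1.23, 4.37], [0.02, 3.11], [-2.88, 2.88]. Speed limits (rad/s): [2.39, 2.39, 3.01, 3.14, 3.14, 3.14].

### API

Orientations are given as [roll, pitch, yaw] about the fixed x, y, z axes, in that order (R = Rz(yaw) Ry(pitch) Rx(roll)).
In Python, from rig import readout, cams, workorder, env gives the robot as it stands.
- The arm moves only by the shell command python3 -m jog 'ROWS' [FORCE]. ROWS is JSON, a list of rows, each an object with "delta_pos": the shift along the tool's x, y, z in m, a list of three; "twist": the turn, a rotation vector about the tool's x, y, z in degrees, a list of three; "hand": the opening, from 0 (shut) to 1 (fully open). A call has 1 to 20 rows; each row shifts and turns the commanded pose from where the row before left it, along the tool's axes as they then stand; what a row does not reach is not made up. A row lasts 1/12 s, in which the tool goes at most 41.7 mm and 7.16 degrees, less where a joint would pass 70% of its speed; a pose out of reach is approached as far as the arm can. A call with a gripper value outside its range is refused whole. The fingers move at their own pace and stop on an object; FORCE is the grip in N (left out, the last holds). Time passes only in rows, so rows that do not move let the fingers close. It gives the time, the measured TCP pose, the force and the opening at its end, in the units of the state.
- readout.get_state(): the state, without advancing time (a new reading comes with each control period).
- cams.grab_frame(name): name is "scene" or "top" or "wrist"; returns the picture (400x640x3 uint8, blue, green, red); there is no depth.
- cams.calibration(name): a dict with "camera_matrix" (3x3 intrinsics, pixels), "eye" and "attitude" of the camera in the world. Camera axes: x right, y up, looking along -z (the intrinsics and any distortion apply to the point x, -y, -z); pixel columns grow to the right and rows downward; lengths in m; the calibration is good to about 2 mm. The wrist camera is an equidistant fisheye: a pixel r from the principal point sees the ray r / f radians off the axis. A picture is of the moment at which its call begins: read the wrist's pose just before it. calibration takes no time and is no camera call; for the wrist camera it gives the pose at the moment of the call.
- workorder.job_done(): hands the job in, once; it reports no verdict.
Trained networks look in the newest picture that a camera, given by its name, has taken for a name from the list of things; names that differ only in an ending like _2 or _b are one class to them, and where a whole thing is asked for, a point or a joint stands for the part that bears it (a point fixed in the world has none). Each returns a list of dicts, best first, with "p" (0 to 1); they miss things now and then, are a little off and sometimes report something else, mostly with a low value. They report only what shows in the picture. A call takes as long as a camera call.
- cams.search_frame(query, camera): "box" ([left, top, right, bottom] in pixels, round what is visible of it).
- cams.masks_of(query, camera): "pixels" (400x640 bool, what is visible of it) and "box" ([left, top, right, bottom] in pixels, round what is visible of it).
The state is a dict: "clock": time; "joint_positions": joint angles; "qvel": joint speeds; "tau": joint torques, N m; "ee_pos": TCP position; "tcp_rot": TCP orientation; "force": force on the tool from outside, world axes, zero at the start; "wrist_torque": the same for the moment, N m; "width": finger opening in m.
Only numpy, scipy, OpenCV 4.12 (cv2) and the standard library are available. Lean on these libraries where they do the work, as an engineer would, in place of code of your own. Each camera call takes 0.05 s, during which the arm holds its last target.

### The job

Slide the mug in under the spout of the sugar-lump dispenser, upright and centred below it. Then pull the dispenser's spring slide out to the first line on its scale, so that exactly one lump drops into the mug, and finish while still holding the slide out on that line: letting it spring back would feed the next lump. Leave the honey jar, the salt shaker and the spoons where they are.

Things in the scene. Friction and masses are not known exactly. Their poses are not given: they have to be found in the camera images.
- mug: White spotted mug, 93 mm tall, round body 92 mm across, open and empty, about 0.32 kg, upright and loose on the worktop. Origin on the underside, 18 mm from the round body's axis towards the handle; z up, the handle points to its own -y (axis at y = +18 mm, handle reaches to y = -64 mm) and lies in its y-z plane.
- mug_mouth (a point): Centre of the mug's round mouth, on the axis of the round body, at rim height (93 mm). The wall cabinets begin 0.61 m ahead of the robot, 0.47 m above the worktop: under the spout, a handle pointing away from the dispenser and slanted towards the robot keeps the wrist clear of them.
- mug_handle (a point): Grip point on the upper arm of the mug's handle, 68 mm out from the axis of the round body, 74 mm above the worktop. The arm reaches 77 mm from the axis, is up to 30 mm thick across (mug's own x) and tops at 83 mm. Pinch it across the mug's x from above.
- dispenser: White sugar-lump dispenser, fixed, 0.27 m tall: column and foot (at own y 6 to 64 mm) carry a narrow head (41 mm wide; x -22 to 128, z 192 to 215 mm) with two clear tubes of lumps one behind the other. Origin on the worktop below the head's middle line; own -x is where the slide pulls out (towards the robot), own -y where the steel chute leans (robot's right). Free worktop under the spout.
- spout (a point): Centre of the chute's square mouth (28 x 27 mm), which looks straight down, 120 mm above the worktop (27 mm above the mug's rim), 58 mm to the -y side of the head's middle line. The chute rises from here at 45 degrees to the head; nothing of it lies more than 17 mm further to -y than this point.
- slide_tab (a point): Middle of the upright black finger tab of the slide: 12 mm thick (dispenser's y), 26 mm long (dispenser's x), its top 15 mm above this point and its foot 20 mm below it; 26 mm free between it and the front of the head. It moves with the slide. Pinch it from above across the dispenser's y.
- slide_pointer (a point): Tip of the little pointer on the +y side of the tab; it runs along the scale rail. It moves with the slide.
- first_line (a point): The first cross ridge on the fixed scale rail, which runs forward of the head beside the slide on its +y side, its top about 24 mm below the slide_tab point. The slide is on the first line when its pointer stands beside this ridge (same x in the dispenser's frame), 32 mm out. The second ridge, 26 mm further, means two lumps.
- sugar_slide (a joint): How far the slide is pulled out, m: 0 fully in, 0.032 on the first line, 0.058 on the second, 0.060 at the stop. A spring draws it back in with 2.5 N at 0, 5.7 N at the first line, 8.5 N at the stop. The front pocket drops its lump at about 0.02 to 0.03; beyond about 0.05 the rear pocket drops a second one. Each return loads another lump.
- lump_front_1: White sugar lump, 15 x 15 x 12 mm, 10 g, in the front pocket of the slide: the one that drops through the chute into the mug. Origin at the centre of its underside.
- lump_front_2: Sugar lump of the same size, in the front tube above the first; stays in the dispenser.
- lump_rear_1: Sugar lump of the same size, in the rear pocket of the slide; stays in the dispenser (it drops only if the slide is pulled towards the second line).
- salt_shaker: Glass salt shaker with a grey top, 44 mm across, 90 mm tall, standing at the back right; leave it. Origin at the centre of its underside.
- honey_jar: Honey jar with a screw lid, 65 mm across, 100 mm tall, standing on the left; leave it. Origin at the centre of its underside.
- teaspoon: Steel teaspoon, 139 mm long, 10 mm high, lying near the front edge; leave it. Origin at its middle, its length along its own x.
- wooden_spoon: Wooden cooking spoon, 295 mm long, 14 mm high, lying across the thin steel rods let into the worktop on the right (their tops 5 mm up, all right of y = -0.32); leave it. Origin at its middle, its length along its own x.

How it is judged:
On the way, in this order (a step that is already met when the one before it is completed fails the run):
1. the mug stands upright on the worktop below the spout, the slide still in (horizontal distance between mug_mouth and spout below 0.016 m and height (world z) of mug below 0.006 m and angle between mug's own z axis and vertical below 0.1 rad and value of joint sugar_slide below 0.006 m), for 0.2 s.
2. the slide is on the first line and the first lump lies in the mug (value of joint sugar_slide between 0.028 and 0.036 m and horizontal distance between lump_front_1 and mug_mouth below 0.04 m and height (world z) of lump_front_1 below 0.06 m), for 0.2 s.
At the end, for the whole second after the job is handed in: Fingers hold the slide out on the first line (32 mm, within 4 mm); the first lump lies in the mug, no other lump has dropped; the mug stands upright on the worktop, mouth centred under the spout within 18 mm (16 mm when first set there, before the pull) (all of step 2 and contact force between the fingers and sugar_slide above 1.5 N and contact force between lump_front_1 and mug above 0.02 N and height (world z) of each of lump_front_2, lump_rear_1 above 0.19 m and horizontal distance between mug_mouth and spout below 0.018 m and height (world z) of mug below 0.006 m and angle between mug's own z axis and vertical below 0.1 rad and linear speed of mug below 0.02 m/s); the arm keeps its last pose, push and grip.
It fails at once if the mug is tipped over (angle between mug's own z axis and vertical above 0.5 rad).
It fails at once if the salt shaker, honey jar or a spoon is shifted by more than 30 mm (distance of any of salt_shaker, honey_jar, teaspoon, wooden_spoon from where it was at the start of the episode above 0.03 m).
It also fails if it takes over 58 s, if anything falls off the work surface, if the arm or the gripper's body presses on something with over 40 N, if the wrist force passes 120 N, or if a joint passes its speed limit or range.

## Working session

There is one attempt and no reset: what is moved stays moved. The work goes in short steps, Python scripts to look and compute and a shell command to move; the robot and the scene stay as the last step left them, time stands still between calls to the robot, and variables do not carry over. Pictures are saved under pics/ and viewed, and the job is handed in when it is done.

```bash
ls; mkdir -p pics
python3 - <<'E'
from rig import readout,cams,env
import cv2
print(readout.get_state()); print(env.grip_point_offset)
for n in ["scene","top","wrist"]:
    cv2.imwrite(f"pics/{n}0.png",cams.grab_frame(n)); c=cams.calibration(n); print(n,c)
E
```

```text
pics
{'clock': 0.0, 'joint_positions': array([-1.34441628e+00,  3.13459849e-01,  1.49845217e+00, -4.45982220e-05,
        1.33098815e+00, -2.23384735e-01]), 'qvel': array([-1.24370007e-03,  1.70393269e-03, -1.42014466e-03,  8.06695549e-04,
        4.64058909e-05, -2.11470346e-04]), 'tau': array([ 1.30794186e-03, -4.02207971e+01, -2.52272969e+01,  6.95217331e-02,
        3.52795771e-02, -9.32282092e-05]), 'ee_pos': array([ 0.22817396, -0.47254283,  0.23815035]), 'tcp_rot': array([-3.14030803e+00, -2.47423684e-04,  4.49775243e-01]), 'force': array([-0.11880843, -0.77017661,  0.03666358]), 'wrist_torque': array([-0.01124881, -0.01064197, -0.01575391]), 'width': 0.0881804891809564}
0.0187
scene {'camera_matrix': array([[444.59443322,   0.        , 323.57570853],
       [  0.        , 444.59443322, 206.6320725 ],
       [  0.        ,   0.        ,   1.        ]]), 'eye': array([ 0.05704878, -1.0935652 ,  0.92415119]), 'attitude': array([ 0.96389893,  0.02331128, -0.45730531])}
top {'camera_matrix': array([[368.00353533,   0.        , 321.34134099],
       [  0.        , 368.00353533, 198.56326183],
       [  0.        ,   0.        ,   1.        ]]), 'eye': array([ 0.34591223, -0.11079543,  1.44405727]), 'attitude': array([ 0.14180779,  0.00752107, -1.55763486])}
wrist {'camera_matrix': array([[309.70691629,   0.        , 325.43489721],
       [  0.        , 309.70691629, 199.36536176],
       [  0.        ,   0.        ,   1.        ]]), 'eye': array([ 0.3014438 , -0.43734196,  0.38400852]), 'attitude': array([-3.17643107e-01,  5.83672641e-04, -1.12141577e+00])}
```

View pics/scene0.png

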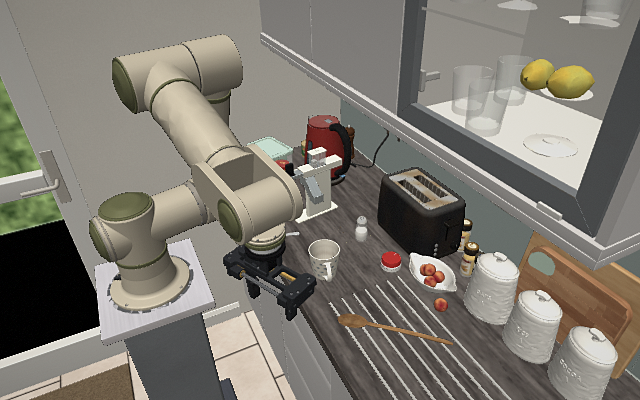

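View pics/top0.png

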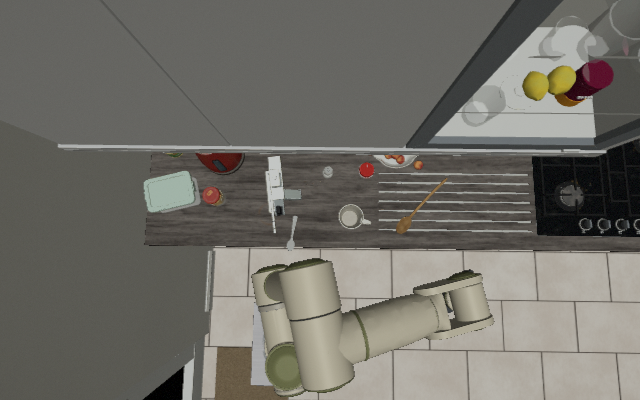

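View pics/wrist0.png

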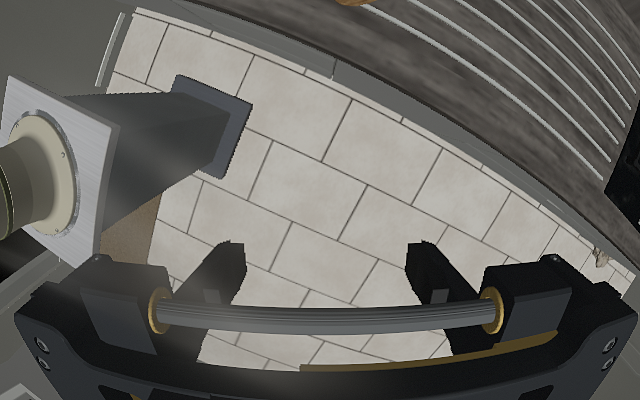

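Create h.py:
```python
import numpy as np, cv2
from rig import readout,cams,env
from scipy.spatial.transform import Rotation as R
def rot(a): return R.from_euler('xyz',a).as_matrix()
def ray(n,u,v,c=None):
    c=c or cams.calibration(n);K=c['camera_matrix']
    x=(u-K[0,2])/K[0,0];y=(v-K[1,2])/K[1,1]
    if n=='wrist':
        r=np.hypot(x,y)+1e-12; d=np.array([x/r*np.sin(r),-y/r*np.sin(r),-np.cos(r)])
    else: d=np.array([x,-y,-1.])
    return np.array(c['eye']),rot(c['attitude'])@d
def onz(n,u,v,z,c=None):
    e,d=ray(n,u,v,c); return e+d*(z-e[2])/d[2]
def proj(n,P,c=None):
    c=c or cams.calibration(n);K=c['camera_matrix']
    p=rot(c['attitude']).T@(np.array(P)-c['eye']); x,y,z=p[0],-p[1],-p[2]
    if n=='wrist':
        r=np.hypot(x,y);t=np.arctan2(r,z); a,b=x/r*t,y/r*t
    else: a,b=x/z,y/z
    return np.array([K[0,0]*a+K[0,2],K[1,1]*b+K[1,2]])
def tri(obs):
    A=np.zeros((3,3));b=np.zeros(3)
    for e,d in obs:
        d=d/np.linalg.norm(d);M=np.eye(3)-np.outer(d,d);A+=M;b+=M@e
    p=np.linalg.solve(A,b); return p,[np.linalg.norm(np.cross(p-e,d/np.linalg.norm(d))) for e,d in obs]
def pts():
    pass
```

```text
(no output)
```

The top view shows the mug at about (350,216) with its handle to the right, the dispenser at about (278,195), and the teaspoon at (293,233). I'll zoom in and measure.

Run:
```python
from h import *
t=cams.grab_frame("top"); s=cams.grab_frame("scene")
cv2.imwrite("pics/topz.png",cv2.resize(t[140:260,230:390],None,fx=5,fy=5,interpolation=cv2.INTER_CUBIC))
cv2.imwrite("pics/scz.png",cv2.resize(s[130:290,280:400],None,fx=3.7,fy=3.7,interpolation=cv2.INTER_CUBIC))
for n in ["top","scene"]:
  for q in ["mug","mug_mouth","mug_handle","dispenser","spout","slide_tab","slide_pointer","first_line","salt_shaker","honey_jar","teaspoon"]:
    try:
        for r in cams.search_frame(q,n)[:2]: print(n,q,round(r['p'],2),np.round(r['box'],1))
    except Exception as e: print(n,q,e)
```

```text
top mug 0.55 [341.1 204.3 370.2 227.7]
top mug_mouth 0.89 [338.  203.2 371.2 227.7]
top mug_handle 0.88 [338.4 206.7 371.3 230.5]
top dispenser 0.69 [264.5 155.8 302.2 232.5]
top slide_tab 0.51 [274.6 199.4 285.  215.8]
top slide_pointer 0.46 [274.4 201.  283.1 216.4]
top first_line 0.66 [267.1 155.4 302.  226.7]
top salt_shaker 0.47 [322.5 165.  332.9 178.8]
top honey_jar 0.6 [202.9 187.6 225.9 204.3]
top honey_jar 0.37 [277.8 199.3 282.  214.8]
top teaspoon 0.5 [290.  218.3 293.9 251.4]
scene mug 0.84 [309.  235.5 337.9 280.4]
scene mug_mouth 0.97 [307.4 240.  340.6 283. ]
scene mug_mouth 0.45 [284.  147.  338.7 225.4]
scene mug_handle 0.93 [309.2 236.3 341.2 286.3]
scene dispenser 0.97 [285.7 148.  339.5 224.5]
scene spout 0.57 [287.5 146.2 340.5 222.4]
scene spout 0.35 [310.8 239.7 338.5 279.7]
scene slide_tab 0.55 [281.8 162.4 304.3 179.1]
scene slide_pointer 0.43 [282.5 162.8 303.  178.2]
scene first_line 0.76 [284.8 144.6 345.5 225.8]
scene salt_shaker 0.61 [357.5 217.6 364.9 238.9]
scene honey_jar 0.58 [275.1 160.4 284.3 170. ]
scene honey_jar 0.23 [286.6 148.  339.9 222.7]
scene teaspoon 0.3 [306.8 238.6 342.9 283.3]
```

View pics/topz.png

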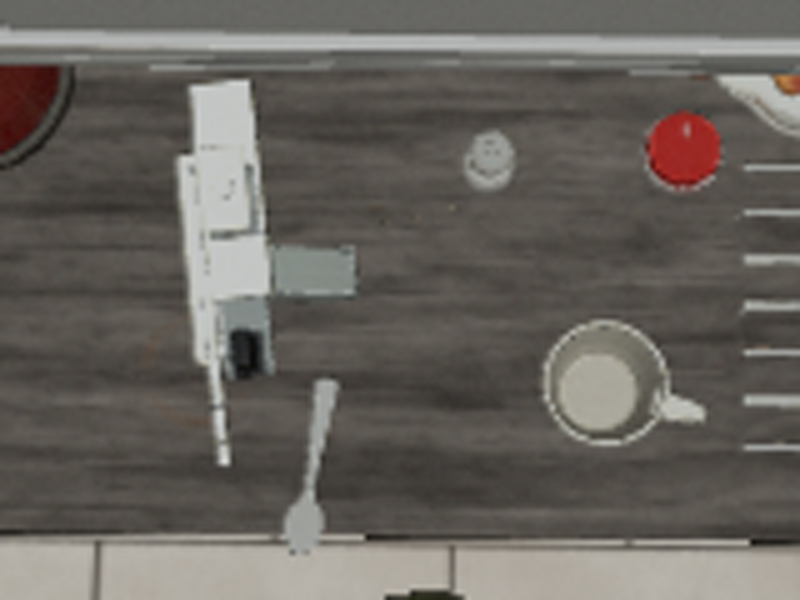

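View pics/scz.png

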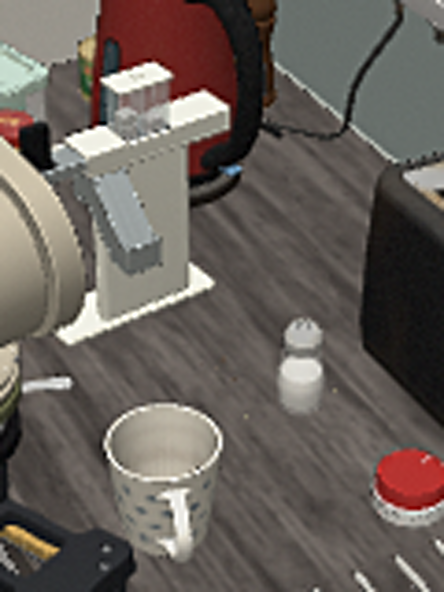

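Run:
```python
from h import *
f=lambda a,b,z:np.round(onz('top',a/5+230-.4,b/5+140-.4,z),4)
print('mug axis rim',f(606,382,.093),'rimL',f(543,382,.093),'rimR',f(669,382,.093),'handle tip',f(705,412,.08))
print('rail',f(213,362,.178),f(224,465,.178))
print('head L',f(178,155,.215),f(195,362,.215))
print('tab top',f(243,330,.212),f(243,378,.212),f(230,355,.212),f(256,355,.212))
print('chute R',f(356,247,.13),f(354,297,.13))
print('column/head right front',f(268,297,.215), f(210,237,.215))
print('spoon',f(325,380,.01),f(302,550,.01),'salt',f(490,150,.09),f(490,185,0), 'worktop edge',f(400,535,0))
e=lambda u,v,z:np.round(onz('scene',280+u/3.7-.4,130+v/3.7-.4,z),4)
print('scene rim',e(163,447,.093),'chute low corners',e(120,272,.12),e(160,262,.12))
```

```text
mug axis rim [ 0.4751 -0.2074  0.093 ] rimL [ 0.4745 -0.161   0.093 ] rimR [ 0.4757 -0.2537  0.093 ] handle tip [ 0.455  -0.2817  0.08  ]
rail [0.4775 0.0705 0.178 ] [0.4065 0.0607 0.178 ]
head L [0.6154 0.0937 0.215 ] [0.4735 0.0774 0.215 ]
tab top [0.4959 0.0461 0.212 ] [0.4634 0.0451 0.212 ] [0.4788 0.0544 0.212 ] [0.4791 0.0368 0.212 ]
chute R [ 0.5675 -0.0236  0.13  ] [ 0.5309 -0.0229  0.13  ]
column/head right front [0.5182 0.0295 0.215 ] [0.5588 0.07   0.215 ]
spoon [0.4819 0.0064 0.01  ] [0.3499 0.0211 0.01  ] salt [ 0.6493 -0.1201  0.09  ] [ 0.6409 -0.1211  0.    ] worktop edge [ 0.3625 -0.054   0.    ]
scene rim [ 0.4712 -0.2085  0.093 ] chute low corners [ 0.5278 -0.0105  0.12  ] [ 0.5652 -0.013   0.12  ]
```

```bash
python3 -m jog '[{"delta_pos":[0.0245,-0.0066,0]},{"delta_pos":[0.0245,-0.0066,0]},{"delta_pos":[0.0245,-0.0066,0]},{"delta_pos":[0.0245,-0.0066,0]},{"delta_pos":[0.0245,-0.0066,0]},{"delta_pos":[0.0245,-0.0066,0]},{"delta_pos":[0.0245,-0.0066,0]},{"delta_pos":[0.0245,-0.0066,0]},{"delta_pos":[0.0245,-0.0066,0]},{"delta_pos":[0.0245,-0.0066,0]},{"delta_pos":[0.0245,-0.0066,0]},{"delta_pos":[0.0245,-0.0066,0]}]' && python3 -m jog '[{"twist":[0,0,-7]},{"twist":[0,0,-7]},{"twist":[0,0,-7]},{"twist":[0,0,-7]},{"twist":[0,0,-7]},{"twist":[0,0,-7]},{"twist":[0,0,-7.0]},{"hand":1},{"hand":1}]'
python3 - <<'E'
from h import *
s=readout.get_state();print(s['clock'],s['ee_pos'],s['tcp_rot'],s['joint_positions'],s['force'])
cv2.imwrite("pics/w1.png",cams.grab_frame("wrist"));print(cams.calibration("wrist"))
t=cams.grab_frame("top");cv2.imwrite("pics/t1.png",t)
s=cams.grab_frame("scene");cv2.imwrite("pics/s1.png",cv2.resize(s[130:290,270:400],None,fx=3.7,fy=3.7,interpolation=cv2.INTER_CUBIC))
E
```

```text
1.35 [ 0.22822793 -0.47279561  0.23870604] [-3.14151788e+00 -2.57038065e-06  4.49772040e-01] [-1.34443854e+00  3.12931830e-01  1.49769427e+00 -1.44741569e-05
  1.33104004e+00 -2.23410818e-01] [ 0.03131596 -0.02949612  0.35787319]
{'camera_matrix': array([[309.70691629,   0.        , 325.43489721],
       [  0.        , 309.70691629, 199.36536176],
       [  0.        ,   0.        ,   1.        ]]), 'eye': array([ 0.30145483, -0.43738694,  0.38439518]), 'attitude': array([-3.17843419e-01, -3.15892987e-04, -1.12141670e+00])}$[0]: bad value
```

View pics/w1.png

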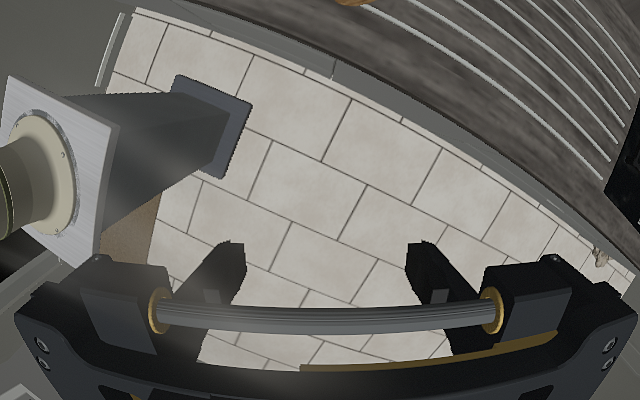

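View pics/s1.png

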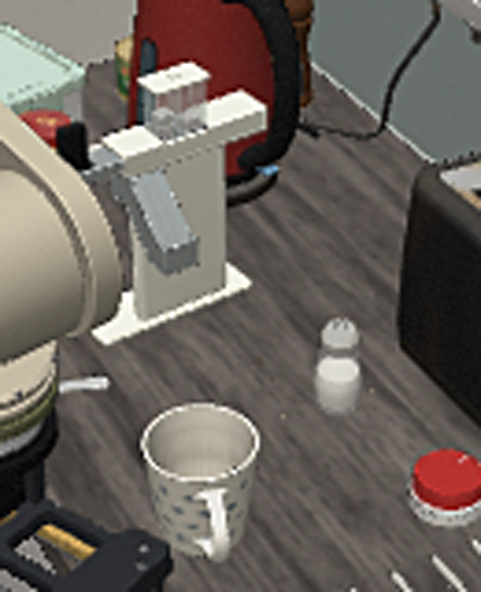

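The call was refused, since every row needs all three keys. I'll retype it in full.

```bash
python3 -m jog '[{"delta_pos":[0.0245,-0.0066,0],"twist":[0,0,0],"hand":1},{"delta_pos":[0.0245,-0.0066,0],"twist":[0,0,0],"hand":1},{"delta_pos":[0.0245,-0.0066,0],"twist":[0,0,0],"hand":1},{"delta_pos":[0.0245,-0.0066,0],"twist":[0,0,0],"hand":1},{"delta_pos":[0.0245,-0.0066,0],"twist":[0,0,0],"hand":1},{"delta_pos":[0.0245,-0.0066,0],"twist":[0,0,0],"hand":1},{"delta_pos":[0.0245,-0.0066,0],"twist":[0,0,0],"hand":1},{"delta_pos":[0.0245,-0.0066,0],"twist":[0,0,0],"hand":1},{"delta_pos":[0.0245,-0.0066,0],"twist":[0,0,0],"hand":1},{"delta_pos":[0.0245,-0.0066,0],"twist":[0,0,0],"hand":1},{"delta_pos":[0.0245,-0.0066,0],"twist":[0,0,0],"hand":1},{"delta_pos":[0.0245,-0.0066,0],"twist":[0,0,0],"hand":1}]' && python3 -m jog '[{"delta_pos":[0,0,0],"twist":[0,0,-7],"hand":1},{"delta_pos":[0,0,0],"twist":[0,0,-7],"hand":1},{"delta_pos":[0,0,0],"twist":[0,0,-7],"hand":1},{"delta_pos":[0,0,0],"twist":[0,0,-7],"hand":1},{"delta_pos":[0,0,0],"twist":[0,0,-7],"hand":1},{"delta_pos":[0,0,0],"twist":[0,0,-7],"hand":1},{"delta_pos":[0,0,0],"twist":[0,0,-7],"hand":1},{"delta_pos":[0,0,0],"twist":[0,0,0],"hand":1},{"delta_pos":[0,0,0],"twist":[0,0,0],"hand":1}]'
python3 - <<'E'
from h import *
s=readout.get_state();print(s['clock'],s['ee_pos'],s['tcp_rot'],s['joint_positions'],s['force'])
cv2.imwrite("pics/w2.png",cams.grab_frame("wrist"));print(cams.calibration("wrist"))
E
```

```text
clock: 2.5
ee_pos: [0.4594, -0.2727, 0.2388]
tcp_rot: [3.141, -0.0, 0.45]
force: [0.2, -0.3, -0.1]
width: 0.0881
clock: 3.25
ee_pos: [0.4586, -0.2737, 0.2387]
tcp_rot: [-3.142, -0.0, 1.301]
force: [0.4, 0.5, -0.2]
width: 0.0882
3.25 [ 0.45856873 -0.27365504  0.23871165] [-3.14158644e+00 -3.35805124e-05  1.30126962e+00] [-7.57589164e-01  3.32790849e-01  1.47049170e+00  2.74878005e-05
  1.33833133e+00 -4.88068792e-01] [ 0.38952993  0.47007356 -0.2092123 ]
{'camera_matrix': array([[309.70691629,   0.        , 325.43489721],
       [  0.        , 309.70691629, 199.36536176],
       [  0.        ,   0.        ,   1.        ]]), 'eye': array([ 0.48016346, -0.19517466,  0.38439529]), 'attitude': array([-0.31813515, -0.00035599, -0.27011861])}
```

View pics/w2.png

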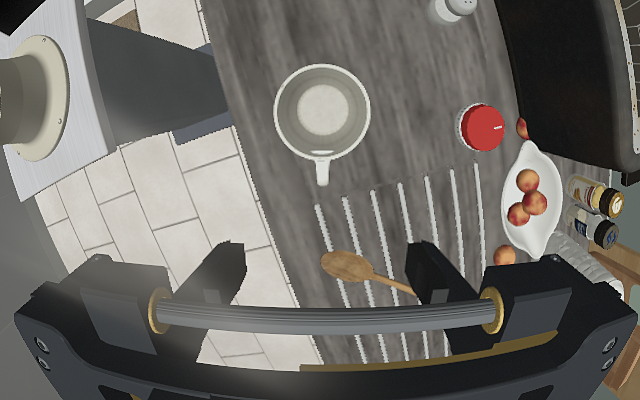

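The wrist view shows the mug rim centred at about (322,111), with the handle pointing down the image to (322,183). That agrees with the planned grasp direction.

Run:
```python
from h import *
for p in [(322,111),(274,111),(370,111),(322,64),(322,159)]: print(np.round(onz('wrist',*p,.093),4))
for p in [(322,175),(322,184)]: print('h',np.round(onz('wrist',*p,.082),4))
print('salt',onz('wrist',455,5,.09))
```

```text
[ 0.4746 -0.2036  0.093 ]
[ 0.4315 -0.1908  0.093 ]
[ 0.518 -0.215  0.093]
[ 0.4865 -0.1608  0.093 ]
[ 0.4623 -0.2477  0.093 ]
h [ 0.4572 -0.2654  0.082 ]
h [ 0.4547 -0.2745  0.082 ]
salt [ 0.63234887 -0.1273839   0.09      ]
```

```bash
python3 -m jog '[{"delta_pos":[0,-0.003,0.0235],"twist":[0,0,0],"hand":1},{"delta_pos":[0,0,0.0235],"twist":[0,0,0],"hand":1},{"delta_pos":[0,0,0.0235],"twist":[0,0,0],"hand":1},{"delta_pos":[0,0,0.0235],"twist":[0,0,0],"hand":1},{"delta_pos":[0,0,0.0235],"twist":[0,0,0],"hand":1},{"delta_pos":[0,0,0.0235],"twist":[0,0,0],"hand":1},{"delta_pos":[0,0,0.0235],"twist":[0,0,0],"hand":1},{"delta_pos":[0,0,0.0190],"twist":[0,0,0],"hand":1},{"delta_pos":[0,0,0],"twist":[0,0,0],"hand":1}]' 25
python3 - <<'E'
from h import *
cv2.imwrite("pics/w3.png",cams.grab_frame("wrist"))
E
```

```text
clock: 4.05
ee_pos: [0.4543, -0.2716, 0.052]
tcp_rot: [-3.136, -0.003, 1.302]
force: [-0.3, -0.4, -0.5]
width: 0.0882
```

View pics/w3.png

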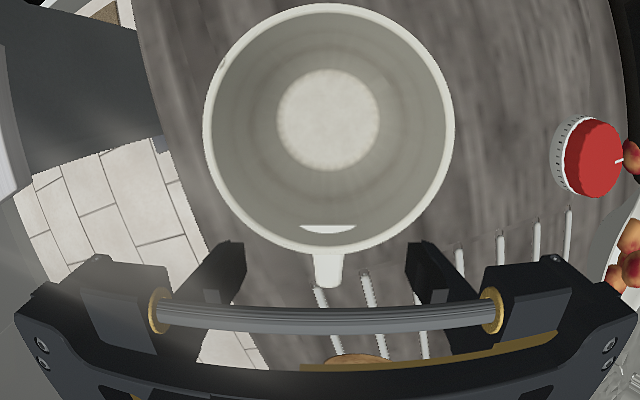

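The handle at (328,268) sits centred between the fingers, at about columns 245 and 406. Closing now.

```bash
python3 -m jog '[{"delta_pos":[0,0,0],"twist":[0,0,0],"hand":0},{"delta_pos":[0,0,0],"twist":[0,0,0],"hand":0},{"delta_pos":[0,0,0],"twist":[0,0,0],"hand":0},{"delta_pos":[0,0,0],"twist":[0,0,0],"hand":0},{"delta_pos":[0,0,0],"twist":[0,0,0],"hand":0},{"delta_pos":[0,0,0],"twist":[0,0,0],"hand":0},{"delta_pos":[0,0,0],"twist":[0,0,0],"hand":0},{"delta_pos":[0,0,0],"twist":[0,0,0],"hand":0}]' 25
python3 - <<'E'
from h import *
s=readout.get_state();print(s['ee_pos'],s['tcp_rot'])
cv2.imwrite("pics/w4.png",cams.grab_frame("wrist"))
for p in [(204,128),(454,128),(328,4),(328,254)]: print(np.round(onz('wrist',*p,.093),4))
E
```

```text
clock: 4.77
ee_pos: [0.4557, -0.2729, 0.0553]
tcp_rot: [3.141, 0.0, 1.305]
force: [-0.1, -0.9, 0.2]
width: 0.0368
[ 0.455689   -0.27287698  0.05530851] [3.14149647e+00 6.07283281e-05 1.30497302e+00]
[ 0.4321 -0.1905  0.093 ]
[ 0.5204 -0.2144  0.093 ]
[ 0.487  -0.1609  0.093 ]
[ 0.4627 -0.2507  0.093 ]
```

View pics/w4.png

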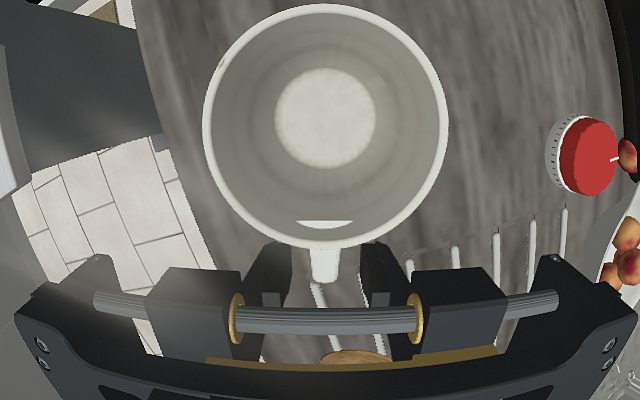

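```bash
python3 -m jog '[{"delta_pos":[0,0,0],"twist":[0,0,0],"hand":0},{"delta_pos":[0,0,0],"twist":[0,0,0],"hand":0},{"delta_pos":[0,0,0],"twist":[0,0,0],"hand":0},{"delta_pos":[0,0,0],"twist":[0,0,0],"hand":0},{"delta_pos":[0,0,0],"twist":[0,0,0],"hand":0},{"delta_pos":[0,0,0],"twist":[0,0,0],"hand":0}]' 25
python3 - <<'E'
from h import *
s=readout.get_state();print(s['ee_pos'],s['tcp_rot'])
cv2.imwrite("pics/w5.png",cams.grab_frame("wrist"))
E
```

```text
clock: 5.32
ee_pos: [0.4557, -0.2728, 0.0552]
tcp_rot: [-3.141, -0.0, 1.305]
force: [0.4, -0.1, 0.3]
width: 0.015
[ 0.45568372 -0.27275176  0.05516692] [-3.14148414e+00 -1.72591863e-04  1.30504227e+00]
```

View pics/w5.png

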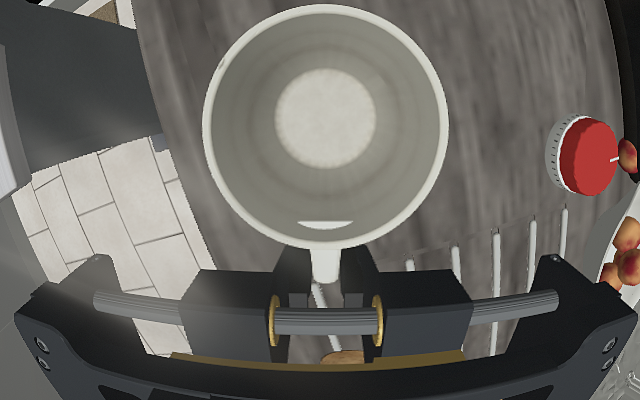

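The fingers are on the handle at 15 mm wide. I'll lift about 12 mm and check the hold.

```bash
python3 -m jog '[{"delta_pos":[0,0,0],"twist":[0,0,0],"hand":0},{"delta_pos":[0,0,0],"twist":[0,0,0],"hand":0},{"delta_pos":[0,0,-0.003],"twist":[0,0,0],"hand":0},{"delta_pos":[0,0,-0.003],"twist":[0,0,0],"hand":0},{"delta_pos":[0,0,-0.003],"twist":[0,0,0],"hand":0},{"delta_pos":[0,0,-0.003],"twist":[0,0,0],"hand":0},{"delta_pos":[0,0,0],"twist":[0,0,0],"hand":0},{"delta_pos":[0,0,0],"twist":[0,0,0],"hand":0}]' 30
python3 - <<'E'
from h import *
s=readout.get_state();print(s['ee_pos'],s['tcp_rot'],s['force'],s['width'])
cv2.imwrite("pics/w6.png",cams.grab_frame("wrist"))
t=cams.grab_frame("top");sc=cams.grab_frame("scene")
cv2.imwrite("pics/t6.png",cv2.resize(t[140:260,230:390],None,fx=5,fy=5,interpolation=cv2.INTER_CUBIC))
cv2.imwrite("pics/s6.png",cv2.resize(sc[100:300,230:430],None,fx=3,fy=3,interpolation=cv2.INTER_CUBIC))
E
```

```text
clock: 6.03
ee_pos: [0.4559, -0.2733, 0.0677]
tcp_rot: [3.141, 0.001, 1.305]
force: [-0.2, -2.3, 0.4]
width: 0.0145
[ 0.45586422 -0.27333327  0.06768317] [3.14054450e+00 1.05633576e-03 1.30514455e+00] [-0.24156936 -2.32813065  0.44349169] 0.014497804333853047
```

View pics/w6.png

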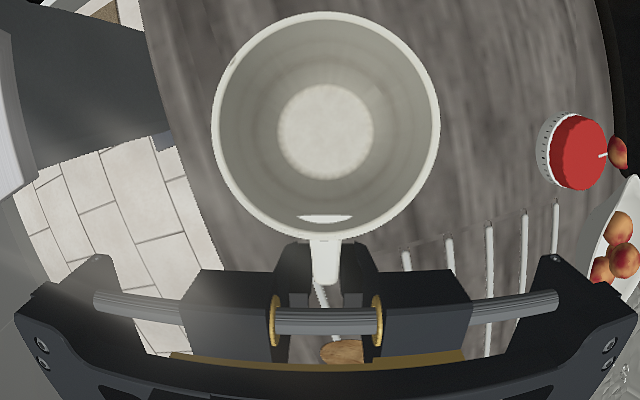

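View pics/t6.png

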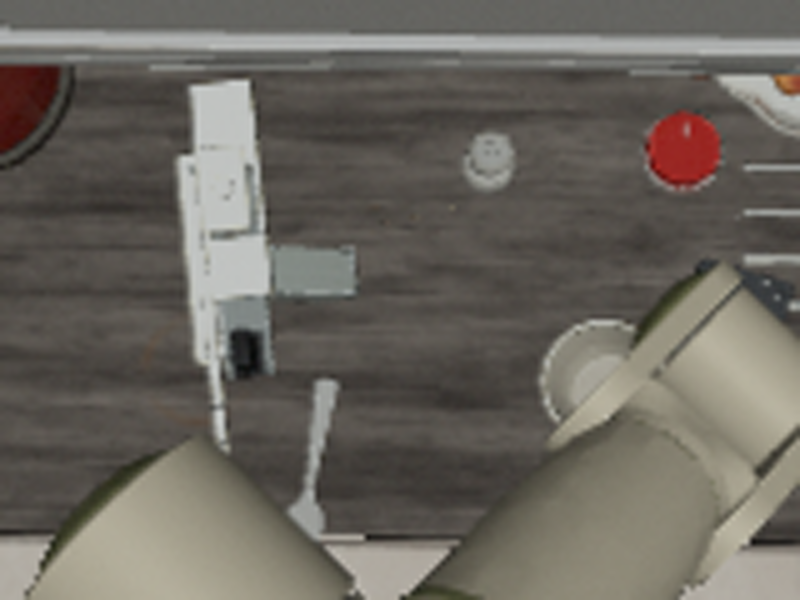

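View pics/s6.png

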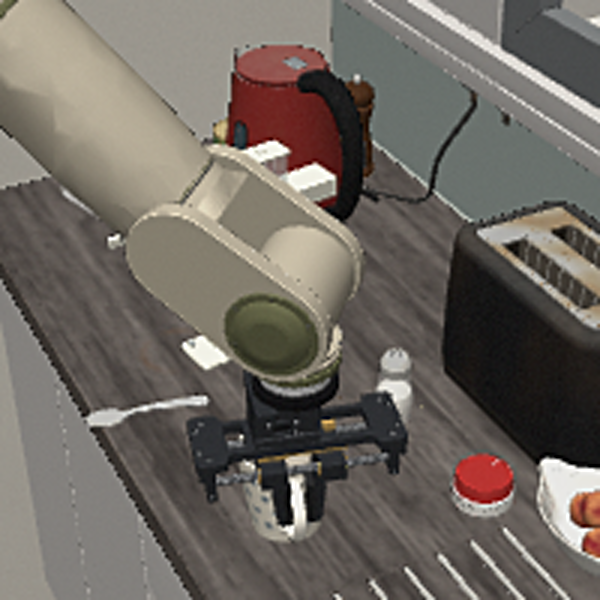

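Run:
```python
from h import *
for z in (.093,.105): 
  P=[onz('wrist',*p,z) for p in [(211,127),(440,127),(326,12),(326,241)]]
  print(z,[np.linalg.norm(P[0]-P[1])/2,np.linalg.norm(P[2]-P[3])/2],np.mean(P,0))
print(readout.get_state()['force'],readout.get_state()['width'])
```

```text
0.093 [np.float64(0.04618455045740407), np.float64(0.04692488811556461)] [ 0.4745856  -0.20466507  0.093     ]
0.105 [np.float64(0.04157040531596092), np.float64(0.04223677829600729)] [ 0.47482835 -0.2036664   0.105     ]
[-1.14778092 -2.2944102   1.32220337] 0.014323828673696845
```

The mug stayed flat on the worktop (rim at z = 0.093, correct radius), so the pads slipped up the handle. I'll open a little, go deeper and grip harder. After that I'll slide it along the worktop as the task says.

```bash
python3 -m jog '[{"delta_pos":[0,0,0],"twist":[0,0,0],"hand":0.5},{"delta_pos":[0,0,0],"twist":[0,0,0],"hand":0.5},{"delta_pos":[0,0,0],"twist":[0,0,0],"hand":0.5},{"delta_pos":[0,0,0.006],"twist":[0,0,0],"hand":0.5},{"delta_pos":[0,0,0.006],"twist":[0,0,0],"hand":0.5},{"delta_pos":[0,0,0.006],"twist":[0,0,0],"hand":0.5},{"delta_pos":[0,0,0],"twist":[0,0,0],"hand":0.5},{"delta_pos":[0,0,0],"twist":[0,0,0],"hand":0},{"delta_pos":[0,0,0],"twist":[0,0,0],"hand":0},{"delta_pos":[0,0,0],"twist":[0,0,0],"hand":0},{"delta_pos":[0,0,0],"twist":[0,0,0],"hand":0},{"delta_pos":[0,0,0],"twist":[0,0,0],"hand":0},{"delta_pos":[0,0,0],"twist":[0,0,0],"hand":0},{"delta_pos":[0,0,0],"twist":[0,0,0],"hand":0},{"delta_pos":[0,0,0],"twist":[0,0,0],"hand":0}]' 45
python3 - <<'E'
from h import *
s=readout.get_state();print(s['ee_pos'],s['tcp_rot'],s['force'],s['width'])
cv2.imwrite("pics/w7.png",cams.grab_frame("wrist"))
E
```

```text
clock: 7.43
ee_pos: [0.4558, -0.273, 0.0494]
tcp_rot: [3.141, 0.0, 1.305]
force: [-1.1, -0.3, 1.7]
width: 0.0185
[ 0.45579252 -0.27298917  0.04943242] [3.14113539e+00 2.82154942e-04 1.30499150e+00] [-1.07899812 -0.26239782  1.7311369 ] 0.018546879125176167
```

View pics/w7.png

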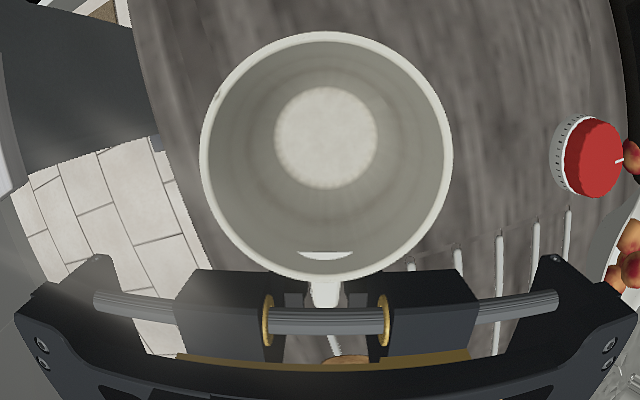

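Run:
```python
from h import *
for z in (.088,.093,.098): 
  P=[onz('wrist',*p,z) for p in [(200,155),(453,155),(326,31),(326,283)]]
  print(z,[np.linalg.norm(P[0]-P[1])/2,np.linalg.norm(P[2]-P[3])/2],np.mean(P,0))
B=[onz('wrist',*p,.006) for p in [(275,138),(377,138),(326,87),(326,190)]];print('bottom',np.mean(B,0))
print(readout.get_state()['force'],readout.get_state()['width'])
t=cams.grab_frame("scene")
cv2.imwrite("pics/s7.png",cv2.resize(t[200:300,270:370],None,fx=6,fy=6,interpolation=cv2.INTER_CUBIC))
```

```text
0.088 [np.float64(0.046801791192418105), np.float64(0.04799430306716856)] [ 0.47196961 -0.21451385  0.088     ]
0.093 [np.float64(0.04461636429914559), np.float64(0.04575319139228344)] [ 0.47220547 -0.21357421  0.093     ]
0.098 [np.float64(0.042430937405873045), np.float64(0.04351207971739835)] [ 0.47244133 -0.21263458  0.098     ]
bottom [ 0.4714134  -0.21688136  0.006     ]
[-0.93015061 -0.25292548  3.02344717] 0.018559592093887495
```

View pics/s7.png

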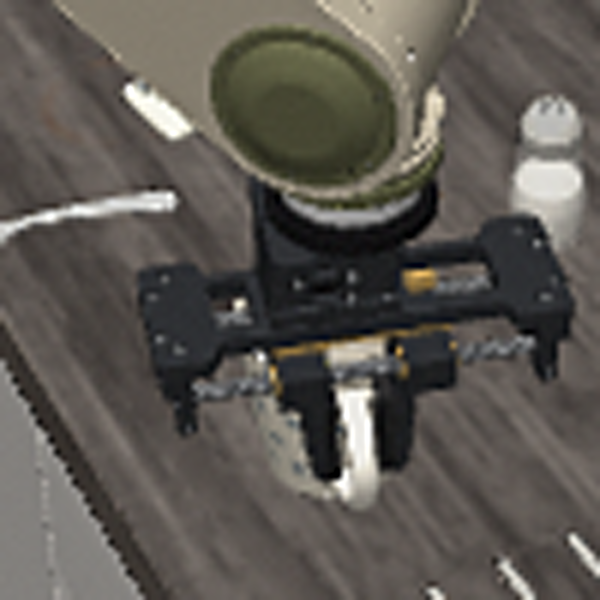

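The mug is upright but was drawn about 10 mm into the gripper (axis now 62 mm from the TCP). I'll regrip about 70 mm out at the original height with a gentler force, so the gripper body stays clear of the chute.

```bash
python3 -m jog '[{"delta_pos":[0,0,0],"twist":[0,0,0],"hand":0.5},{"delta_pos":[0,0,0],"twist":[0,0,0],"hand":0.5},{"delta_pos":[0,0,0],"twist":[0,0,0],"hand":0.5},{"delta_pos":[-0.004,0,-0.003],"twist":[0,0,0],"hand":0.5},{"delta_pos":[-0.004,0,-0.002],"twist":[0,0,0],"hand":0.5},{"delta_pos":[0,0,0],"twist":[0,0,0],"hand":0.5},{"delta_pos":[0,0,0],"twist":[0,0,0],"hand":0},{"delta_pos":[0,0,0],"twist":[0,0,0],"hand":0},{"delta_pos":[0,0,0],"twist":[0,0,0],"hand":0},{"delta_pos":[0,0,0],"twist":[0,0,0],"hand":0},{"delta_pos":[0,0,0],"twist":[0,0,0],"hand":0},{"delta_pos":[0,0,0],"twist":[0,0,0],"hand":0},{"delta_pos":[0,0,0],"twist":[0,0,0],"hand":0},{"delta_pos":[0,0,0],"twist":[0,0,0],"hand":0}]' 15
python3 - <<'E'
from h import *
s=readout.get_state();print(s['ee_pos'],s['tcp_rot'],s['force'],s['width'])
cv2.imwrite("pics/w8.png",cams.grab_frame("wrist"))
E
```

```text
clock: 8.7
ee_pos: [0.4536, -0.2804, 0.0542]
tcp_rot: [-3.141, -0.0, 1.305]
force: [-0.3, 1.5, -0.7]
width: 0.0174
[ 0.45357344 -0.28044009  0.05416844] [-3.14144614e+00 -2.13953174e-04  1.30503482e+00] [-0.26667314  1.49726523 -0.68234968] 0.017426544222239528
```

View pics/w8.png

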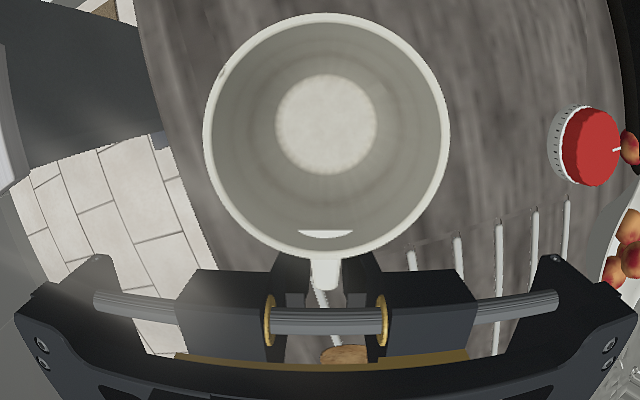

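```bash
python3 -m jog '[{"delta_pos":[0.006,0,0],"twist":[0,0,0],"hand":0},{"delta_pos":[0.0095,0,0],"twist":[0,0,0],"hand":0},{"delta_pos":[0.0095,0,0],"twist":[0,0,0],"hand":0},{"delta_pos":[0.0095,0,0],"twist":[0,0,0],"hand":0},{"delta_pos":[0.0095,0,0],"twist":[0,0,0],"hand":0},{"delta_pos":[0.0095,0,0],"twist":[0,0,0],"hand":0},{"delta_pos":[0.0095,0,0],"twist":[0,0,0],"hand":0},{"delta_pos":[0.0095,0,0],"twist":[0,0,0],"hand":0},{"delta_pos":[0.0095,0,0],"twist":[0,0,0],"hand":0},{"delta_pos":[0.0095,0,0],"twist":[0,0,0],"hand":0},{"delta_pos":[0.0095,0,0],"twist":[0,0,0],"hand":0},{"delta_pos":[0.0095,0,0],"twist":[0,0,0],"hand":0},{"delta_pos":[0.003,0,0],"twist":[0,0,2],"hand":0},{"delta_pos":[0,0,0],"twist":[0,0,2],"hand":0},{"delta_pos":[0,0,0],"twist":[0,0,2],"hand":0},{"delta_pos":[0,0,0],"twist":[0,0,2],"hand":0},{"delta_pos":[0,0,0],"twist":[0,0,2],"hand":0},{"delta_pos":[0,0,0],"twist":[0,0,2],"hand":0},{"delta_pos":[0,0,0],"twist":[0,0,0],"hand":0}]'
python3 - <<'E'
from h import *
s=readout.get_state();print(s['ee_pos'],s['tcp_rot'],s['force'],s['width'])
cv2.imwrite("pics/w9.png",cams.grab_frame("wrist"))
E
```

```text
clock: 10.33
ee_pos: [0.4828, -0.1699, 0.0539]
tcp_rot: [-3.139, -0.0, 1.095]
force: [-3.7, 0.6, 2.4]
width: 0.0172
[ 0.48280142 -0.16994533  0.05389151] [-3.13906556e+00 -3.62467887e-04  1.09486216e+00] [-3.72773457  0.59941383  2.3976034 ] 0.017244181320988112
```

View pics/w9.png

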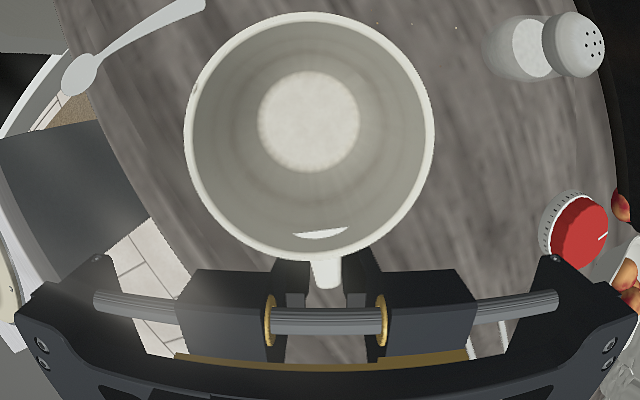

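```bash
python3 - <<'E'
from h import *
P=[onz('wrist',*p,.093) for p in [(184,134),(434,134),(309,12),(309,263)]]
a=np.mean(P,0);print([np.linalg.norm(P[0]-P[1])/2,np.linalg.norm(P[2]-P[3])/2],a)
s=readout.get_state();d=s['ee_pos']-a;print(np.hypot(d[0],d[1]),np.degrees(np.arctan2(d[1],d[0])))
print('spoon end',onz('wrist',205,5,.01),'salt top',onz('wrist',578,42,.09))
E
python3 -m jog '[{"delta_pos":[0.006,0,0],"twist":[0,0,0],"hand":0},{"delta_pos":[0.0085,0,0],"twist":[0,0,0],"hand":0},{"delta_pos":[0.0085,0,0],"twist":[0,0,0],"hand":0},{"delta_pos":[0.0085,0,0],"twist":[0,0,0],"hand":0},{"delta_pos":[0.0085,0,0],"twist":[0,0,0],"hand":0},{"delta_pos":[0.006,0,0],"twist":[0,0,0],"hand":0},{"delta_pos":[0,0,0],"twist":[0,0,0],"hand":0}]'
python3 - <<'E'
from h import *
s=readout.get_state();print(s['ee_pos'],s['tcp_rot'],s['force'],s['width'])
cv2.imwrite("pics/w10.png",cams.grab_frame("wrist"))
E
```

```text
[np.float64(0.04548332263325594), np.float64(0.0465453691447647)] [ 0.50869039 -0.10597481  0.093     ]
0.06907319872678958 -111.9133123972432
spoon end [ 0.48277931 -0.0029544   0.01      ] salt top [ 0.63681567 -0.11556699  0.09      ]
clock: 10.97
ee_pos: [0.505, -0.1293, 0.0543]
tcp_rot: [3.141, -0.0, 1.097]
force: [0.4, -0.4, 0.5]
width: 0.0167
[ 0.50503577 -0.12928463  0.05433005] [ 3.14084876e+00 -3.82503504e-04  1.09685235e+00] [ 0.44743084 -0.3609105   0.49161541] 0.016720665330596674
```

View pics/w10.png

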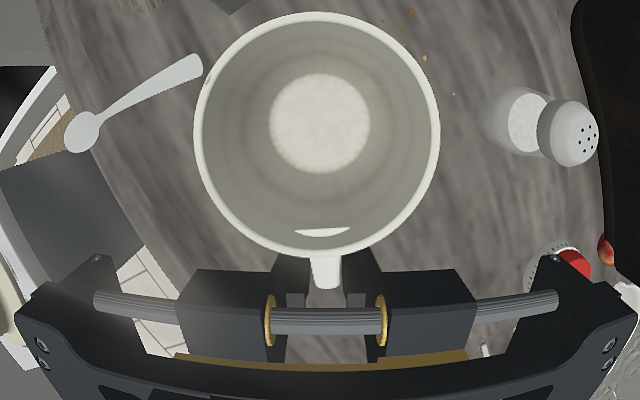

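A chute corner is just showing at the top edge (about (230,5)). I'll advance about 26 mm more.

```bash
python3 -m jog '[{"delta_pos":[0.0055,-0.0015,0],"twist":[0,0,0],"hand":0},{"delta_pos":[0.007,-0.0017,0],"twist":[0,0,0],"hand":0},{"delta_pos":[0.007,-0.0017,0],"twist":[0,0,0],"hand":0},{"delta_pos":[0.006,-0.0017,0],"twist":[0,0,0],"hand":0},{"delta_pos":[0,0,0],"twist":[0,0,0],"hand":0}]'
python3 - <<'E'
from h import *
s=readout.get_state();print(s['ee_pos'],s['tcp_rot'],s['force'],s['width'])
cv2.imwrite("pics/w11.png",cams.grab_frame("wrist"))
t=cams.grab_frame("top");sc=cams.grab_frame("scene")
cv2.imwrite("pics/s11.png",cv2.resize(sc[130:250,270:390],None,fx=5,fy=5,interpolation=cv2.INTER_CUBIC))
E
```

```text
clock: 11.43
ee_pos: [0.5105, -0.1031, 0.0542]
tcp_rot: [-3.141, -0.001, 1.097]
force: [1.1, 0.2, -0.6]
width: 0.0172
[ 0.51045069 -0.10310653  0.05418456] [-3.14147934e+00 -5.51135386e-04  1.09657048e+00] [ 1.09465563  0.18116703 -0.55409521] 0.017205667396580412
```

View pics/w11.png

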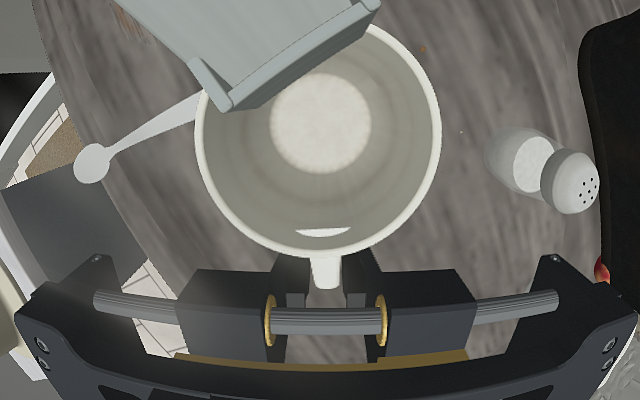

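View pics/s11.png

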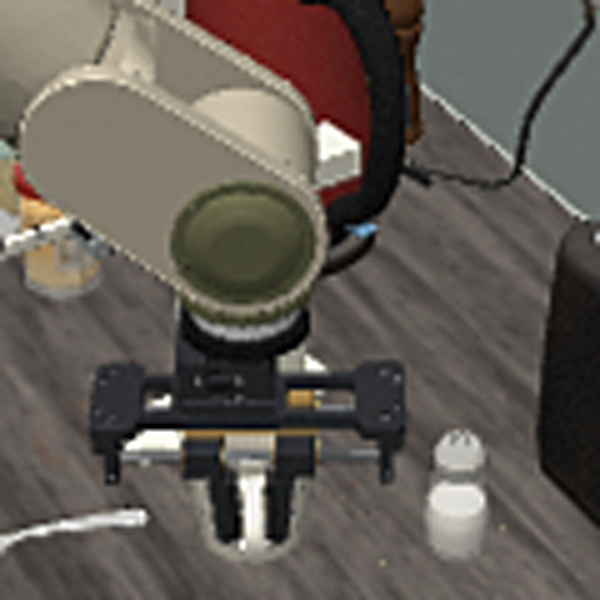

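Run:
```python
import cv2
w=cv2.imread("pics/w11.png");cv2.imwrite("pics/w11z.png",cv2.resize(w[0:140,120:400],None,fx=2.85,fy=2.85,interpolation=cv2.INTER_CUBIC))
```

```text
(no output)
```

View pics/w11z.png

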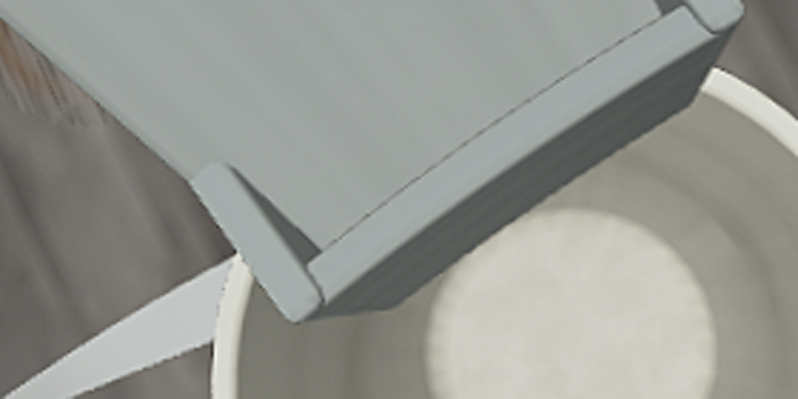

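Run:
```python
from h import *
g=lambda a,b,z:np.round(onz('wrist',120+a/2.85-.3,b/2.85-.3,z),4)
A=g(388,308,.12);B=g(693,103,.12);print('bottom edge',A,B,np.linalg.norm(A-B),np.degrees(np.arctan2(*(B-A)[1::-1])))
for z in (.13,.135,.14,.145,.15):
  A=g(310,268,z);B=g(685,10,z);C=g(297,320,z);D=g(735,35,z);print(z,A,B,np.linalg.norm(A-B),C,D,np.linalg.norm(C-D))
P=[onz('wrist',*p,.093) for p in [(195,134),(441,134),(318,259)]]
print(P,(P[0]+P[1])/2)
```

```text
bottom edge [ 0.5307 -0.0246  0.12  ] [ 0.5636 -0.0206  0.12  ] 0.03314226908345297 6.932029797429116
0.13 [ 0.5288 -0.0193  0.13  ] [ 0.5646 -0.0147  0.13  ] 0.0360943208829311 [ 0.5257 -0.0225  0.13  ] [ 0.5672 -0.0182  0.13  ] 0.04172217635742421
0.135 [ 0.5301 -0.0202  0.135 ] [ 0.5634 -0.0159  0.135 ] 0.033576479863142286 [ 0.5273 -0.0231  0.135 ] [ 0.5658 -0.0192  0.135 ] 0.038697028309677715
0.14 [ 0.5314 -0.0211  0.14  ] [ 0.5621 -0.0171  0.14  ] 0.03095948965987656 [ 0.5288 -0.0238  0.14  ] [ 0.5644 -0.0202  0.14  ] 0.03578155949647804
0.145 [ 0.5328 -0.022   0.145 ] [ 0.5609 -0.0184  0.145 ] 0.02832966642938096 [ 0.5304 -0.0244  0.145 ] [ 0.5629 -0.0211  0.145 ] 0.032667108840544766
0.15 [ 0.5341 -0.0229  0.15  ] [ 0.5597 -0.0196  0.15  ] 0.02581181899828057 [ 0.5319 -0.0251  0.15  ] [ 0.5615 -0.0221  0.15  ] 0.029751638610335356
[array([ 0.50043911, -0.0186828 ,  0.093     ]), array([ 0.57953754, -0.05976245,  0.093     ]), array([ 0.51738332, -0.08329967,  0.093     ])] [ 0.53998833 -0.03922263  0.093     ]
```

The chute's outer bottom edge spans (256,108)–(363,36). It is 33 mm long with a yaw of 6.9°, which puts the spout at about (0.545, -0.006) and agrees with the top view. The mug axis is at about (0.538, -0.040), so there are about (7, 34) mm to go.

```bash
python3 -m jog '[{"delta_pos":[0.005,-0.0015,0],"twist":[0,0,0],"hand":0},{"delta_pos":[0.006,-0.0017,0],"twist":[0,0,0],"hand":0},{"delta_pos":[0.006,-0.0017,0],"twist":[0,0,0],"hand":0},{"delta_pos":[0.006,-0.0017,0],"twist":[0,0,0],"hand":0},{"delta_pos":[0.006,-0.0017,0],"twist":[0,0,0],"hand":0},{"delta_pos":[0.0045,-0.001,0],"twist":[0,0,0],"hand":0},{"delta_pos":[0,0,0],"twist":[0,0,0],"hand":0},{"delta_pos":[0,0,0],"twist":[0,0,0],"hand":0}]'
python3 - <<'E'
from h import *
s=readout.get_state();print(s['ee_pos'],s['tcp_rot'],s['force'],s['width'])
cv2.imwrite("pics/w12.png",cams.grab_frame("wrist"))
E
```

```text
clock: 12.25
ee_pos: [0.5173, -0.0697, 0.054]
tcp_rot: [-3.141, -0.001, 1.096]
force: [1.7, 0.6, -1.6]
width: 0.0173
[ 0.51730682 -0.06970579  0.054002  ] [-3.14109576e+00 -6.73672601e-04  1.09603116e+00] [ 1.71868586  0.55263338 -1.62546474] 0.01725672459405506
```

View pics/w12.png

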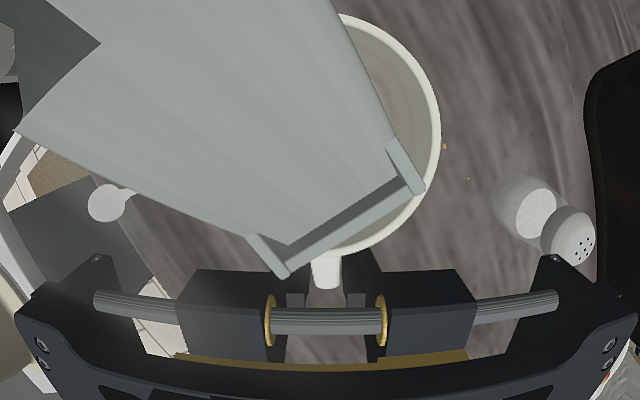

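Run:
```python
from h import *
from scipy.optimize import least_squares
w=cv2.imread("pics/w12.png");cv2.imwrite("pics/w12z.png",cv2.resize(w[0:300,230:460],None,fx=2.6,fy=2,interpolation=cv2.INTER_CUBIC))
pt=[(441,128),(415,62),(437,160),(380,25),(345,14),(376,252)]
P=np.array([onz('wrist',*p,.093)[:2] for p in pt])
r=least_squares(lambda q:np.hypot(*(P-q[:2]).T)-.046,[.545,-.006]);print('mug',r.x,r.fun)
for z in (.135,.14,.145):
  A=onz('wrist',287,279,z);B=onz('wrist',426,189,z);print(z,A,B,np.linalg.norm(A-B))
```

```text
mug [ 0.54435866 -0.00899734] [-0.00036813 -0.00048612 -0.0012464   0.00158989  0.00074183  0.00218268]
0.135 [ 0.52669403 -0.03061712  0.135     ] [ 0.56593909 -0.02470949  0.135     ] 0.03968720641880451
0.14 [ 0.52883524 -0.02806737  0.14      ] [ 0.5650473 -0.0226163  0.14     ] 0.036620043564790275
0.145 [ 0.53097644 -0.02551761  0.145     ] [ 0.56415551 -0.02052311  0.145     ] 0.03355288071077604
```

View pics/w12z.png

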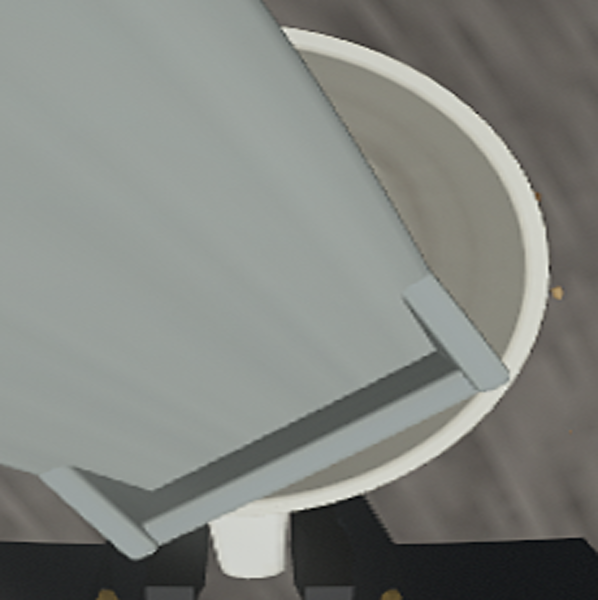

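The mug axis fits at (0.544, -0.009) against a spout at about (0.545, -0.007), which is well centred. I'll release and back straight out along the handle, then go up.

```bash
python3 -m jog '[{"delta_pos":[0,0,0],"twist":[0,0,0],"hand":0.5},{"delta_pos":[0,0,0],"twist":[0,0,0],"hand":0.5},{"delta_pos":[0,0,0],"twist":[0,0,0],"hand":0.5},{"delta_pos":[0,0,0],"twist":[0,0,0],"hand":0.5},{"delta_pos":[-0.01,0,0],"twist":[0,0,0],"hand":0.5},{"delta_pos":[-0.02,0,0],"twist":[0,0,0],"hand":0.5},{"delta_pos":[-0.02,0,0],"twist":[0,0,0],"hand":0.5},{"delta_pos":[-0.02,0,0],"twist":[0,0,0],"hand":0.5},{"delta_pos":[-0.02,0,0],"twist":[0,0,0],"hand":0.5},{"delta_pos":[0,0,0],"twist":[0,0,0],"hand":0.5}]'
python3 - <<'E'
from h import *
s=readout.get_state();print(s['ee_pos'],s['tcp_rot'],s['force'],s['width'])
cv2.imwrite("pics/w13.png",cams.grab_frame("wrist"))
E
```

```text
clock: 13.13
ee_pos: [0.4748, -0.1532, 0.0543]
tcp_rot: [-3.142, 0.001, 1.093]
force: [-0.6, 0.3, 0.4]
width: 0.0441
[ 0.47481028 -0.15320951  0.05425828] [-3.14157476e+00  5.03503888e-04  1.09261040e+00] [-0.64675501  0.2587994   0.42359283] 0.04412331769275258
```

View pics/w13.png

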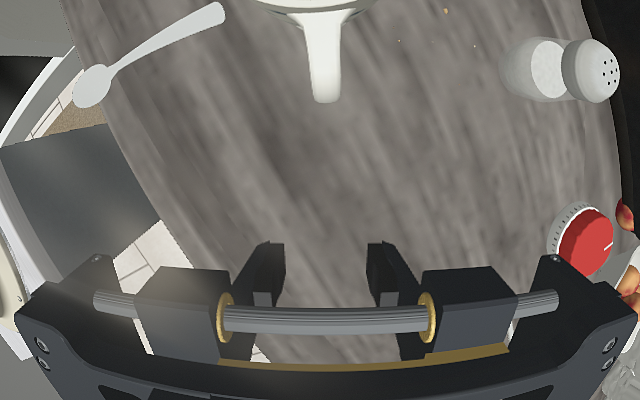

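```bash
python3 -m jog '[{"delta_pos":[0,0,-0.02],"twist":[0,0,0],"hand":0.6},{"delta_pos":[0,0,-0.03],"twist":[0,0,0],"hand":0.6},{"delta_pos":[0,0,-0.035],"twist":[0,0,0],"hand":0.6},{"delta_pos":[0,0,-0.035],"twist":[0,0,0],"hand":0.6},{"delta_pos":[0,0,-0.035],"twist":[0,0,0],"hand":0.6},{"delta_pos":[0,0,-0.035],"twist":[0,0,0],"hand":0.6},{"delta_pos":[0,0,-0.035],"twist":[0,0,0],"hand":0.6},{"delta_pos":[0,0,-0.02],"twist":[0,0,0],"hand":0.6},{"delta_pos":[0,0,0],"twist":[0,0,6.9],"hand":0.6},{"delta_pos":[0,0,0],"twist":[0,0,6.9],"hand":0.6},{"delta_pos":[0,0,0],"twist":[0,0,6.9],"hand":0.6},{"delta_pos":[0,0,0],"twist":[0,0,6.9],"hand":0.6},{"delta_pos":[0,0,0],"twist":[0,0,6.9],"hand":0.6},{"delta_pos":[0,0,0],"twist":[0,0,6.9],"hand":0.6},{"delta_pos":[0,0,0],"twist":[0,0,6.9],"hand":0.6},{"delta_pos":[0,0,0],"twist":[0,0,6.9],"hand":0.6},{"delta_pos":[0,0,0],"twist":[0,0,0],"hand":0.6}]'
python3 - <<'E'
from h import *
s=readout.get_state();print(s['ee_pos'],s['tcp_rot'],s['force'],s['width'],s['joint_positions'])
cv2.imwrite("pics/w14.png",cams.grab_frame("wrist"))
E
```

```text
clock: 14.6
ee_pos: [0.4763, -0.1498, 0.2992]
tcp_rot: [-3.141, 0.0, 0.129]
force: [-0.4, 0.0, 0.7]
width: 0.0528
[ 0.47627434 -0.14977042  0.29920275] [-3.14134847e+00  2.24636321e-06  1.28617363e-01] [-0.35197451  0.00244557  0.70538371] 0.052834310881301305 [-5.39869751e-01  2.17755638e-01  1.46395520e+00  1.91403843e-04
  1.46003492e+00  9.02288041e-01]
```

View pics/w14.png

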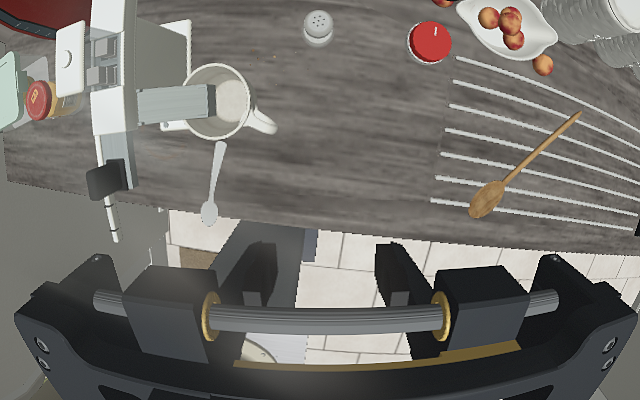

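```bash
python3 -m jog '[{"delta_pos":[0.0023,-0.0242,0],"twist":[0,0,0],"hand":0.6},{"delta_pos":[0.0023,-0.0242,0],"twist":[0,0,0],"hand":0.6},{"delta_pos":[0.0023,-0.0242,0],"twist":[0,0,0],"hand":0.6},{"delta_pos":[0.0023,-0.0242,0],"twist":[0,0,0],"hand":0.6},{"delta_pos":[0.0023,-0.0242,0],"twist":[0,0,0],"hand":0.6},{"delta_pos":[0.0023,-0.0242,0],"twist":[0,0,0],"hand":0.6},{"delta_pos":[0.0023,-0.0242,0],"twist":[0,0,0],"hand":0.6},{"delta_pos":[0.0023,-0.0242,0],"twist":[0,0,0],"hand":0.6},{"delta_pos":[0,0,0],"twist":[0,0,0],"hand":0.6},{"delta_pos":[0,0,0],"twist":[0,0,0],"hand":0.6}]'
python3 - <<'E'
from h import *
s=readout.get_state();print(s['ee_pos'],s['tcp_rot'],s['force'],s['width'],s['joint_positions'])
w=cams.grab_frame("wrist")
cv2.imwrite("pics/w15.png",w)
cv2.imwrite("pics/w15z.png",cv2.resize(w[0:300,200:460],None,fx=2,fy=2,interpolation=cv2.INTER_CUBIC))
E
```

```text
clock: 15.48
ee_pos: [0.4687, 0.0447, 0.2993]
tcp_rot: [3.141, -0.0, 0.138]
force: [0.3, -0.1, -0.2]
width: 0.0531
[0.46871657 0.04471133 0.2992758 ] [ 3.14144079e+00 -4.10026295e-05  1.37581329e-01] [ 0.33674152 -0.08182582 -0.15895431] 0.05306756026551759 [-1.54410516e-01  1.52424792e-01  1.54262096e+00 -1.34670407e-04
  1.44646392e+00  1.27882118e+00]
```

View pics/w15.png

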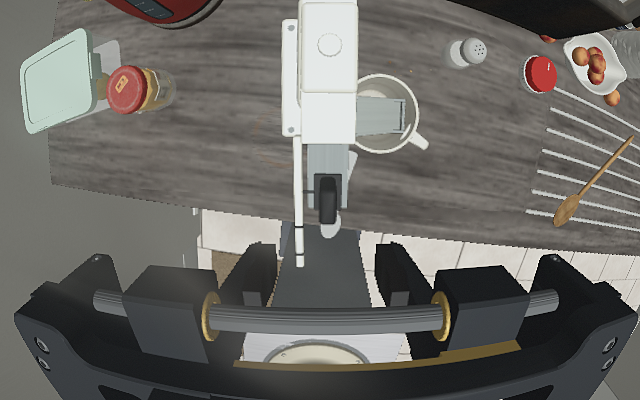

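View pics/w15z.png

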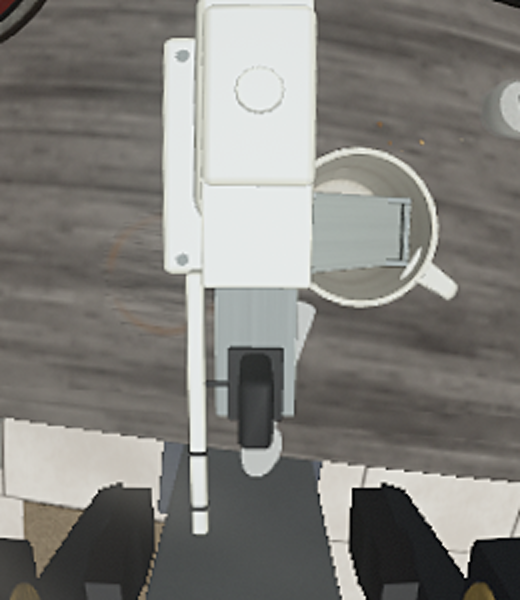

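Run:
```python
from h import *
g=lambda a,b,z:onz('wrist',200+a/2-.25,b/2-.25,z)
th=np.radians(7.);Rz=np.array([[np.cos(th),-np.sin(th)],[np.sin(th),np.cos(th)]])
A=g(203,288,.215);B=g(311,288,.215);print('head front',A,B,np.linalg.norm(A-B),np.degrees(np.arctan2(-(B-A)[0],(A-B)[1]))*1)
O=(A+B)[:2]/2-Rz@[-.022,0];print('O',O,'spout',O+Rz@[0,-.058])
D=lambda p:np.round((Rz.T@(p[:2]-O))*1e3,1)
for n,a,b,z in [('pointer',207,383,.175),('pointerroot',226,383,.175),('ridge1',197,453,.173),('ridge2',197,507,.173),('tabtopL',241,400,.212),('tabtopR',273,400,.212),('tabtop front',258,447,.212),('tabtop back',258,362,.212),('footback',255,347,.177),('foot front',232,417,.177),('slide front',220,417,.175),('railend',200,533,.173)]:
  p=g(a,b,z);print(n,np.round(p,4),D(p))
pt=np.array([(437,225),(428,190),(405,163),(360,148),(330,155),(352,306),(320,290),(405,290)])
P=np.array([g(a,b,.093)[:2] for a,b in pt])
from scipy.optimize import least_squares
r=least_squares(lambda q:np.hypot(*(P-q[:2]).T)-.046,[.545,-.006]);print('mug',r.x,r.fun, D(r.x))
# chute plate outer top edge
for z in (.12,.14,.145): print('plate',D(g(409,198,z)),D(g(409,263,z)))
```

```text
head front [0.51537186 0.06843253 0.215     ] [0.52084791 0.02845457 0.215     ] 0.04035126539356005 -7.7996494160529934
O [0.5399459  0.05112467] spout [ 0.54701432 -0.006443  ]
pointer [0.4664 0.0639 0.175 ] [-71.4  21.7]
pointerroot [0.4676 0.0553 0.175 ] [-71.3  13. ]
ridge1 [0.4305 0.0649 0.173 ] [-107.   27.]
ridge2 [0.4013 0.0619 0.173 ] [-136.3   27.6]
tabtopL [0.4726 0.0485 0.212 ] [-67.1   5.6]
tabtopR [0.4743 0.036  0.212 ] [-67.  -7.]
tabtop front [0.4536 0.0391 0.212 ] [-87.2  -1.4]
tabtop back [0.4889 0.044  0.212 ] [-51.5  -0.8]
footback [0.4865 0.0446 0.177 ] [-53.8   0.1]
foot front [0.4524 0.0506 0.177 ] [-87.   10.2]
slide front [0.4509 0.0561 0.175 ] [-87.8  15.8]
railend [0.3865 0.059  0.173 ] [-151.3   26.5]
mug [ 0.54496671 -0.00845326] [-0.00073141 -0.00058934 -0.00045087 -0.00064607 -0.00149727  0.0001786
 -0.00263903 -0.00084409] [ -2.3 -59.7]
plate [ 15.5 -80.4] [-19.4 -82.1]
plate [ 15.1 -75.3] [-17.6 -76.8]
plate [ 15.1 -74. ] [-17.1 -75.5]
```

Run:
```python
from h import *
g=lambda a,b,z:onz('wrist',200+a/2-.25,b/2-.25,z)
th=np.radians(7.);Rz=np.array([[np.cos(th),-np.sin(th)],[np.sin(th),np.cos(th)]])
O=np.array([.5395,.051])
D=lambda p:np.round((Rz.T@(p[:2]-O))*1e3,1)
W=lambda a,b:ray('wrist',200+a/2-.25,b/2-.25)
T=lambda a,b:ray('top',a/5+230-.4,b/5+140-.4)
S=lambda u,v:ray('scene',280+u/3.7-.4,130+v/3.7-.4)
print('railend',tri([W(200,533),T(224,466)]))
print('tab front top',tri([W(258,447),T(246,378)]))
print('tab back top',tri([W(258,362),T(243,330)]), tri([W(258,362),S(43,122)]))
for n,a,b,z in [('pointer',207,383,.2),('ridge1',197,453,.2),('ridge2',197,507,.2),('tabtopL',241,400,.239),('tabtopR',273,400,.239),('tabtop front',258,447,.239),('tabtop back',258,362,.239),('footback',255,347,.204)]:
  p=g(a,b,z);print(n,np.round(p,4),D(p))
c=cams.calibration('wrist');print(c['eye'])
```

```text
railend (array([0.40457462, 0.05792339, 0.20288134]), [np.float64(0.0006109543957329121), np.float64(0.0006109543957329015)])
tab front top (array([0.46160484, 0.0405391 , 0.23161526]), [np.float64(0.00013005787995463487), np.float64(0.00013005787995462757)])
tab back top (array([0.49362257, 0.04436571, 0.22921384]), [np.float64(0.0005009557462318157), np.float64(0.0005009557462317391)]) (array([0.49388332, 0.04779153, 0.24794799]), [np.float64(0.004755319846139557), np.float64(0.00475531984613967)])
pointer [0.4741 0.0631 0.2   ] [-63.4  20. ]
ridge1 [0.4423 0.0639 0.2   ] [-94.9  24.6]
ridge2 [0.416  0.0612 0.2   ] [-121.3   25.2]
tabtopL [0.4815 0.0493 0.239 ] [-57.7   5.4]
tabtopR [0.483  0.0382 0.239 ] [-57.6  -5.8]
tabtop front [0.4647 0.0409 0.239 ] [-75.5  -0.9]
tabtop back [0.4959 0.0453 0.239 ] [-43.9  -0.4]
footback [0.4928 0.0457 0.204 ] [-47.    0.4]
[0.54939662 0.05494298 0.44487542]
```

The geometry is consistent: rail top at about z = 0.20, tab top at about 0.237, and pointer to ridge 1 measures 31.5 mm (expected 32). Tab centre is about (0.4795, 0.0435). I'll line up above it first.

```bash
python3 -m jog '[{"delta_pos":[0.0105,0.0027,0.01],"twist":[0,0,0.9],"hand":0.4},{"delta_pos":[0,0,0.015],"twist":[0,0,0],"hand":0.4},{"delta_pos":[0,0,0.015],"twist":[0,0,0],"hand":0.4},{"delta_pos":[0,0,0.01],"twist":[0,0,0],"hand":0.4},{"delta_pos":[0,0,0],"twist":[0,0,0],"hand":0.4},{"delta_pos":[0,0,0],"twist":[0,0,0],"hand":0.4}]'
python3 - <<'E'
from h import *
s=readout.get_state();print(s['ee_pos'],s['tcp_rot'],s['force'],s['width'])
w=cams.grab_frame("wrist")
cv2.imwrite("pics/w16z.png",cv2.resize(w[0:330,180:480],None,fx=2,fy=1.8,interpolation=cv2.INTER_CUBIC))
sc=cams.grab_frame("scene")
cv2.imwrite("pics/s16.png",cv2.resize(sc[80:240,230:390],None,fx=3.7,fy=3.7,interpolation=cv2.INTER_CUBIC))
E
```

```text
clock: 16.03
ee_pos: [0.4797, 0.042, 0.2494]
tcp_rot: [-3.142, 0.0, 0.116]
force: [1.3, -0.1, 0.6]
width: 0.0355
[0.47967165 0.04204209 0.24938685] [-3.14157126e+00  3.17366414e-04  1.16318302e-01] [ 1.34930964 -0.09282356  0.55231633] 0.03552718897306171
```

View pics/w16z.png

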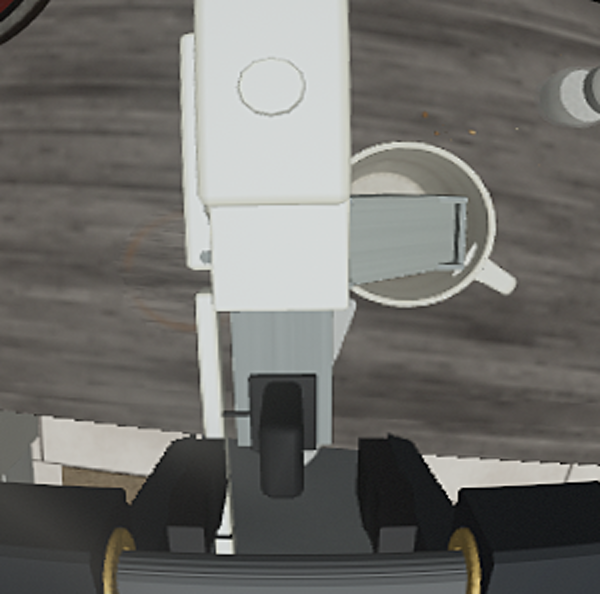

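View pics/s16.png

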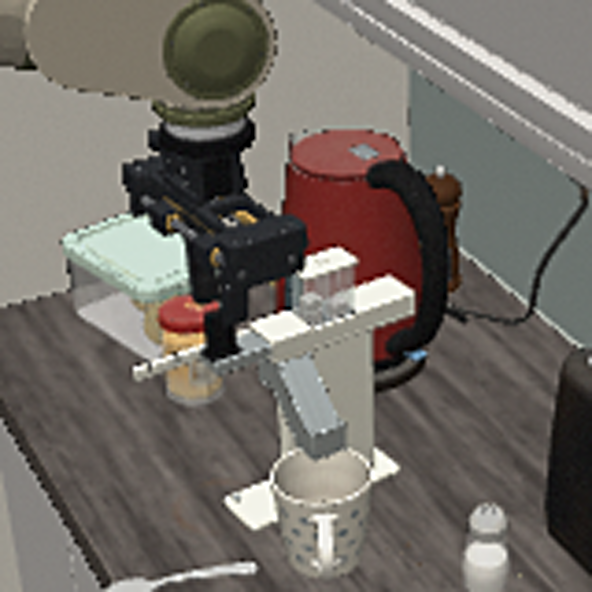

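The tab sits between the open fingers, about 1 mm left of centre. In the scene view the mug is under the spout. I'll descend and pinch.

```bash
python3 -m jog '[{"delta_pos":[0,-0.0013,0.008],"twist":[0,0,0],"hand":0.4},{"delta_pos":[0,0,0.01],"twist":[0,0,0],"hand":0.4},{"delta_pos":[0,0,0.01],"twist":[0,0,0],"hand":0.4},{"delta_pos":[0,0,0.01],"twist":[0,0,0],"hand":0.4},{"delta_pos":[0,0,0.0035],"twist":[0,0,0],"hand":0.4},{"delta_pos":[0,0,0],"twist":[0,0,0],"hand":0.4}]' 30
python3 - <<'E'
from h import *
s=readout.get_state();print(s['ee_pos'],s['tcp_rot'],s['force'],s['width'])
w=cams.grab_frame("wrist")
cv2.imwrite("pics/w17z.png",cv2.resize(w[0:330,180:480],None,fx=2,fy=1.8,interpolation=cv2.INTER_CUBIC))
E
```

```text
clock: 16.63
ee_pos: [0.4792, 0.0439, 0.207]
tcp_rot: [-3.141, 0.001, 0.117]
force: [-0.4, 0.2, 0.4]
width: 0.0353
[0.47916214 0.04394717 0.20700056] [-3.14121982e+00  1.28297826e-03  1.16580442e-01] [-0.39491022  0.15863269  0.41570149] 0.03531530391798472
```

View pics/w17z.png

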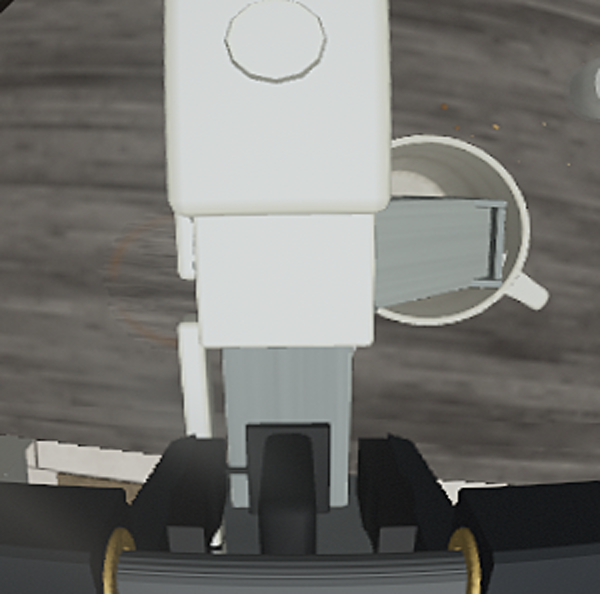

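```bash
python3 -m jog '[{"delta_pos":[0,0,0],"twist":[0,0,0],"hand":0},{"delta_pos":[0,0,0],"twist":[0,0,0],"hand":0},{"delta_pos":[0,0,0],"twist":[0,0,0],"hand":0},{"delta_pos":[0,0,0],"twist":[0,0,0],"hand":0},{"delta_pos":[0,0,0],"twist":[0,0,0],"hand":0},{"delta_pos":[0,0,0],"twist":[0,0,0],"hand":0},{"delta_pos":[0,0,0],"twist":[0,0,0],"hand":0}]' 35
python3 - <<'E'
from h import *
s=readout.get_state();print(s['ee_pos'],s['tcp_rot'],s['force'],s['width'])
w=cams.grab_frame("wrist")
cv2.imwrite("pics/w18z.png",cv2.resize(w[0:330,180:480],None,fx=2,fy=1.8,interpolation=cv2.INTER_CUBIC))
E
```

```text
clock: 17.27
ee_pos: [0.4793, 0.0446, 0.2074]
tcp_rot: [-3.14, 0.0, 0.117]
force: [0.5, 5.7, -1.6]
width: 0.0299
[0.47931606 0.04456336 0.20742967] [-3.14011547e+00  2.68906986e-04  1.16629324e-01] [ 0.54716719  5.71240817 -1.59549784] 0.029942116725529145
```

View pics/w18z.png

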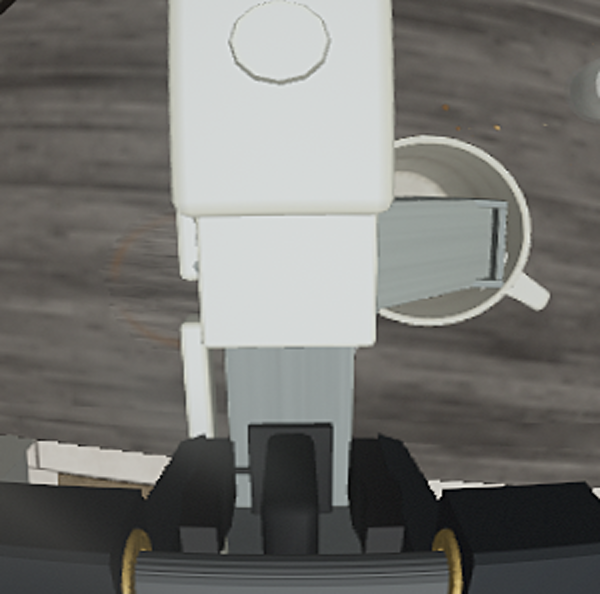

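The fingers stopped at 30 mm with 5.7 N sideways, so they are catching the slide plate's edges and are too low. I'll open, rise 9 mm and close again.

```bash
python3 -m jog '[{"delta_pos":[0,0,0],"twist":[0,0,0],"hand":0.42},{"delta_pos":[0,0,0],"twist":[0,0,0],"hand":0.42},{"delta_pos":[0,0,-0.005],"twist":[0,0,0],"hand":0.42},{"delta_pos":[0,-0.0005,-0.005],"twist":[0,0,0],"hand":0.42},{"delta_pos":[0,0,0],"twist":[0,0,0],"hand":0.42},{"delta_pos":[0,0,0],"twist":[0,0,0],"hand":0},{"delta_pos":[0,0,0],"twist":[0,0,0],"hand":0},{"delta_pos":[0,0,0],"twist":[0,0,0],"hand":0},{"delta_pos":[0,0,0],"twist":[0,0,0],"hand":0},{"delta_pos":[0,0,0],"twist":[0,0,0],"hand":0},{"delta_pos":[0,0,0],"twist":[0,0,0],"hand":0},{"delta_pos":[0,0,0],"twist":[0,0,0],"hand":0},{"delta_pos":[0,0,0],"twist":[0,0,0],"hand":0}]' 35
python3 - <<'E'
from h import *
s=readout.get_state();print(s['ee_pos'],s['tcp_rot'],s['force'],s['width'])
w=cams.grab_frame("wrist")
cv2.imwrite("pics/w19z.png",cv2.resize(w[0:330,180:480],None,fx=2,fy=1.8,interpolation=cv2.INTER_CUBIC))
E
```

```text
clock: 18.4
ee_pos: [0.4793, 0.0446, 0.2176]
tcp_rot: [-3.141, 0.0, 0.117]
force: [0.3, 3.4, 0.1]
width: 0.0118
[0.47931008 0.0446371  0.21760044] [-3.14103807e+00  2.54660200e-04  1.16667288e-01] [0.29117606 3.43804437 0.12362355] 0.011787167352253863
```

View pics/w19z.png

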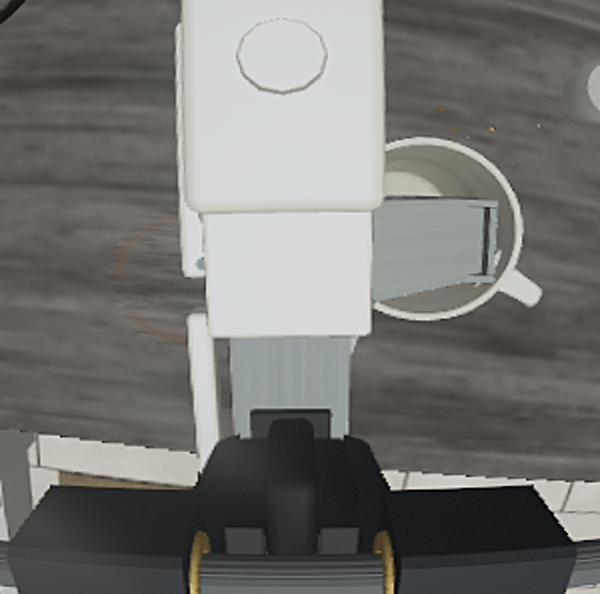

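The tab is gripped (11.8 mm wide). I'll pull out 30 mm first and then measure.

```bash
python3 -m jog '[{"delta_pos":[0,-0.0008,0],"twist":[0,0,0],"hand":0},{"delta_pos":[-0.003,0,0],"twist":[0,0,0],"hand":0},{"delta_pos":[-0.003,0,0],"twist":[0,0,0],"hand":0},{"delta_pos":[-0.004,0,0],"twist":[0,0,0],"hand":0},{"delta_pos":[-0.004,0,0],"twist":[0,0,0],"hand":0},{"delta_pos":[-0.004,0,0],"twist":[0,0,0],"hand":0},{"delta_pos":[-0.004,0,0],"twist":[0,0,0],"hand":0},{"delta_pos":[-0.004,0,0],"twist":[0,0,0],"hand":0},{"delta_pos":[-0.003,0,0],"twist":[0,0,0],"hand":0},{"delta_pos":[-0.002,0,0],"twist":[0,0,0],"hand":0},{"delta_pos":[0,0,0],"twist":[0,0,0],"hand":0},{"delta_pos":[0,0,0],"twist":[0,0,0],"hand":0},{"delta_pos":[0,0,0],"twist":[0,0,0],"hand":0}]' 35
python3 - <<'E'
from h import *
s=readout.get_state();print(s['ee_pos'],s['tcp_rot'],s['force'],s['width'])
p=s['ee_pos']-np.array([.47931,.04464,.2176]);print('pulled',np.hypot(p[0],p[1]))
w=cams.grab_frame("wrist")
cv2.imwrite("pics/w20z.png",cv2.resize(w[0:330,180:480],None,fx=2,fy=1.8,interpolation=cv2.INTER_CUBIC))
sc=cams.grab_frame("scene")
cv2.imwrite("pics/s20.png",cv2.resize(sc[80:240,230:390],None,fx=3.7,fy=3.7,interpolation=cv2.INTER_CUBIC))
E
```

```text
clock: 19.53
ee_pos: [0.4487, 0.0408, 0.2176]
tcp_rot: [3.14, -0.001, 0.116]
force: [5.4, -5.0, -6.3]
width: 0.0119
[0.44874683 0.04076735 0.21762262] [ 3.13993145e+00 -1.16370409e-03  1.15993988e-01] [ 5.35592318 -5.01905878 -6.251889  ] 0.011866372237639696
pulled 0.030807549173775716
```

View pics/w20z.png

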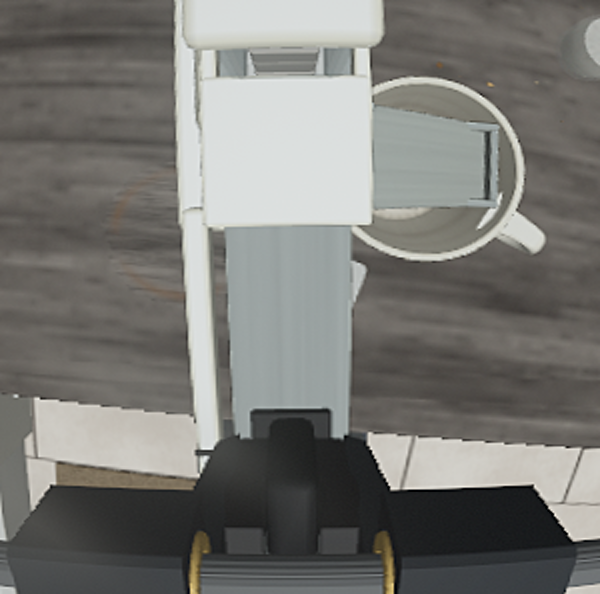

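View pics/s20.png

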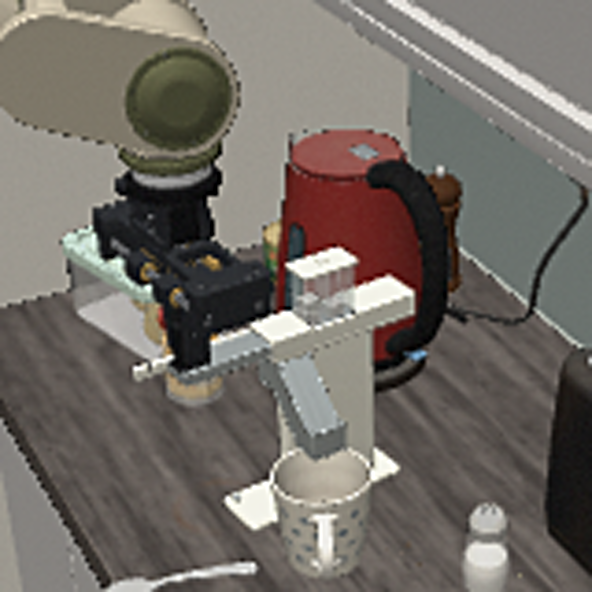

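```bash
python3 -m jog '[{"delta_pos":[-0.0012,0.0004,0],"twist":[0,0,0],"hand":0},{"delta_pos":[0,0,0],"twist":[0,0,0],"hand":0},{"delta_pos":[0,0,0],"twist":[0,0,0],"hand":0},{"delta_pos":[0,0,0],"twist":[0,0,0],"hand":0},{"delta_pos":[0,0,0],"twist":[0,0,0],"hand":0}]' 35
python3 - <<'E'
from h import *
s=readout.get_state();print(s['ee_pos'],s['tcp_rot'],s['force'],s['width'])
p=s['ee_pos']-np.array([.47931,.04464,.2176]);print('pulled',np.hypot(p[0],p[1]))
w=cams.grab_frame("wrist")
for q in ["lump_front_1","mug_mouth"]:
  for r in cams.search_frame(q,"wrist")[:3]: print(q,round(r['p'],2),np.round(r['box']))
cv2.imwrite("pics/w21.png",w)
cv2.imwrite("pics/w21a.png",cv2.resize(w[30:160,350:480],None,fx=4.5,fy=4.5,interpolation=cv2.INTER_CUBIC))
cv2.imwrite("pics/w21b.png",cv2.resize(w[100:300,250:370],None,fx=4,fy=3,interpolation=cv2.INTER_CUBIC))
cams.grab_frame("scene")
for r in cams.search_frame("lump_front_1","scene")[:3]: print('scene',round(r['p'],2),np.round(r['box']))
E
```

```text
clock: 20.05
ee_pos: [0.4475, 0.0406, 0.2176]
tcp_rot: [3.141, -0.001, 0.116]
force: [5.6, -3.3, -5.4]
width: 0.0118
[0.4475461  0.04059932 0.21762104] [ 3.14070933e+00 -1.11801769e-03  1.16165584e-01] [ 5.61574648 -3.28484432 -5.43972145] 0.011806345713642223
pulled 0.032019871509071124
```

View pics/w21a.png

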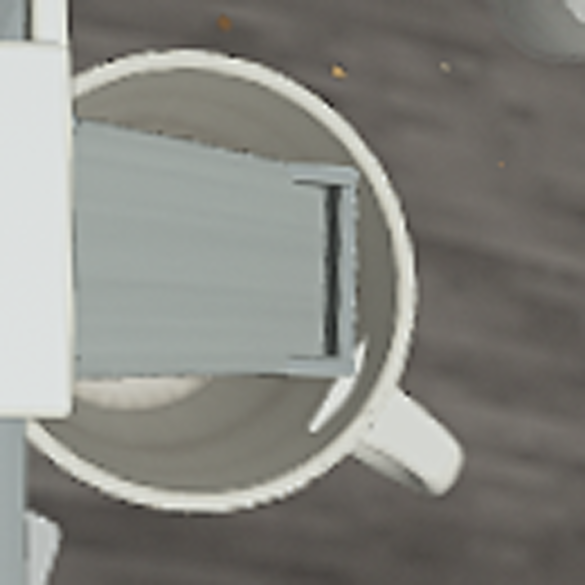

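View pics/w21b.png

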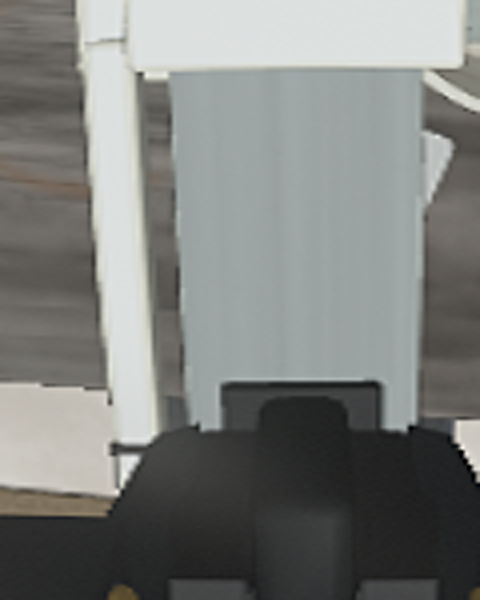

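Run:
```python
from h import *
th=np.radians(7.);Rz=np.array([[np.cos(th),-np.sin(th)],[np.sin(th),np.cos(th)]])
O=np.array([.5395,.051])
D=lambda p:np.round((Rz.T@(p[:2]-O))*1e3,1)
for z in(.204,.209,.214):print(z,D(onz('wrist',325,227.2,z)))
print('ridge',D(onz('wrist',250+120/4,100+449/3,.2)))
print('head front',D(onz('wrist',325,100+68/3,.215)))
sc=cams.grab_frame("scene")
cv2.imwrite("pics/s21.png",cv2.resize(sc[190:240,295:340],None,fx=12,fy=12,interpolation=cv2.INTER_CUBIC))
w=cams.grab_frame("wrist")
for q in ["sugar_slide","lump_front_1","lump_rear_1"]:
  for c in ("wrist","scene"):
    print(q,c,[(round(r['p'],2),np.round(r['box'])) for r in cams.search_frame(q,c)[:3]])
```

```text
0.204 [-80.    1.1]
0.209 [-77.8   1. ]
0.214 [-75.7   1. ]
ridge [-96.3  28. ]
head front [-21.6   0.7]
sugar_slide wrist [(0.7, array([289.,  35., 356., 309.]))]
sugar_slide scene [(0.68, array([276., 171., 291., 188.])), (0.48, array([275., 169., 302., 185.]))]
lump_front_1 wrist []
lump_front_1 scene []
lump_rear_1 wrist [(0.35, array([ 60.,  48., 144., 107.]))]
lump_rear_1 scene []
```

View pics/s21.png

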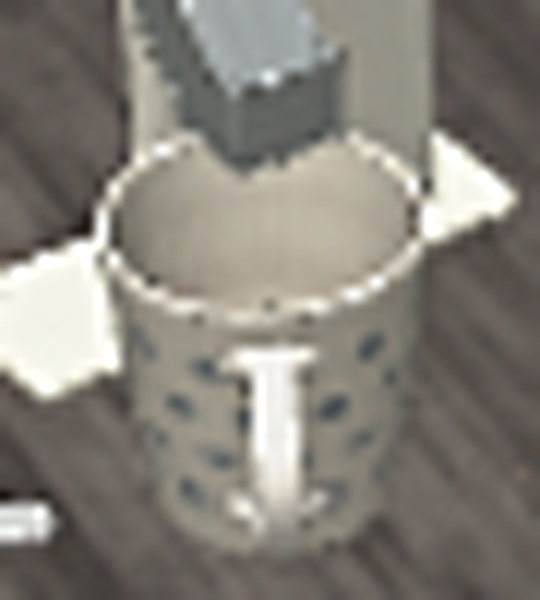

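Run:
```python
from h import *
t=cams.grab_frame("top")
cv2.imwrite("pics/t21.png",cv2.resize(t[165:225,265:325],None,fx=10,fy=10,interpolation=cv2.INTER_CUBIC))
w=cams.grab_frame("wrist")
cv2.imwrite("pics/w22.png",cv2.resize(w[0:120,260:480],None,fx=3.6,fy=4.5,interpolation=cv2.INTER_CUBIC))
print(readout.get_state()['clock'])
```

```text
20.8
```

View pics/t21.png

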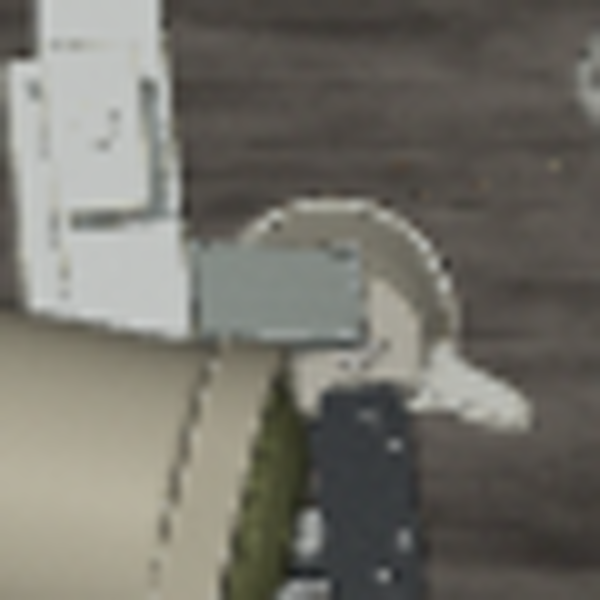

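View pics/w22.png

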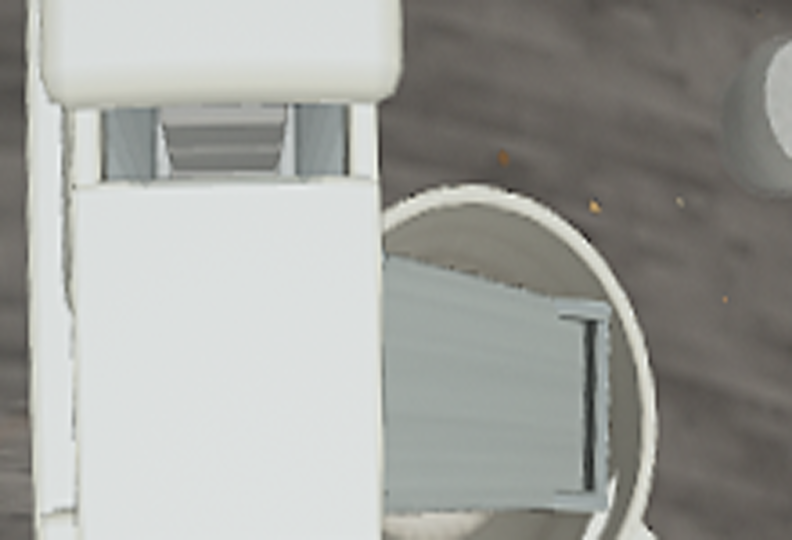

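Run:
```python
from h import *
print(onz('top',302-.4,200.2-.4,.018))
t=cams.grab_frame("top")
cv2.imwrite("pics/t22.png",cv2.resize(cv2.convertScaleAbs(t[190:208,290:312],alpha=1.6,beta=-120),None,fx=30,fy=30,interpolation=cv2.INTER_NEAREST))
print([(round(r['p'],2),np.round(r['box'])) for r in cams.search_frame("lump_front_1","top")[:3]])
```

```text
[ 0.54352817 -0.02018656  0.018     ]
[]
```

View pics/t22.png

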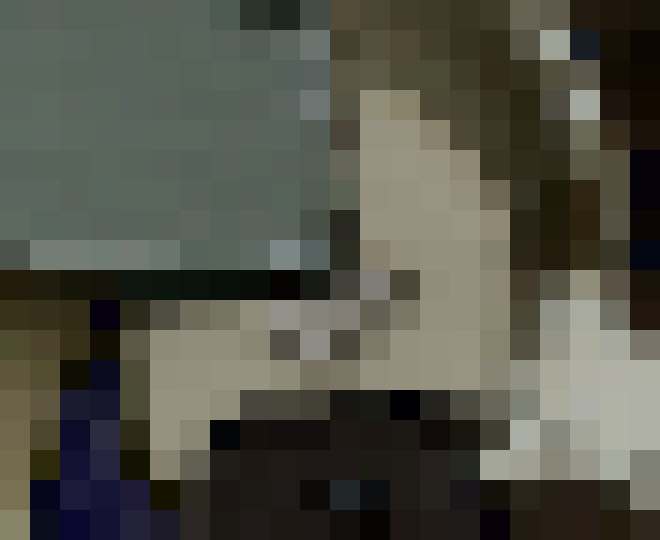

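In the top view a grey-white cube corner with shadowed sides now shows on the mug floor at about (302,200), which maps to world (0.544, -0.020), just beside the chute. It was not there before, so the lump is in the mug. Slide travel is 32.0 mm with 5.6 N spring pull and the tab still gripped, so I'm handing in.

Run:
```python
from rig import workorder,readout
s=readout.get_state();print(s['clock'],s['ee_pos'],s['force'],s['width'])
print(workorder.job_done())
```

```text
20.9 [0.44756931 0.04057466 0.21762801] [ 5.76260408 -2.96267119 -5.81861725] 0.01170712390123685
the job is handed in; nothing more can be done
None
```

I slid the mug in under the spout by its handle, pulled the spring slide out to the first line, and handed the job in at 20.9 s while still holding the slide there.

What the last checks showed:
- **Mug:** it stood upright, its mouth about 3 mm from the spout's centre by the wrist camera. That was measured after I let go of the handle and before the pull. Later pictures show no sign of it moving.
- **Slide:** by arm travel it is 32.0 mm out, and the camera gives 32–33 mm. The pull on the wrist is 5.6–5.8 N, close to the 5.7 N given for the first line. The fingers are closed on the tab at 11.7 mm and it did not slip. The fingers hide the pointer, so I could not see it beside the ridge.
- **Lump:** the first lump is only partly confirmed. The top view shows a small pale corner on the mug floor just beside the chute, but the chute hides the rest and the detectors reported no lump there.
- **Second lump:** I saw no sign of one, and the slide never went near the second line. I could not see the lumps inside the dispenser.
- **Other things:** I never touched the honey jar, salt shaker or spoons, but did not measure their positions again.

Not everything went smoothly on the way:
- My first grip slipped up the mug's handle when I tried to lift it.
- The second grip pulled the mug about 10 mm towards the gripper, so I took a gentler grip and slid the mug instead.
- The first pinch on the tab was too low and caught the slide plate's edges with about 6 N of sideways force. I opened, rose 10 mm and gripped again.

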